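# Put the loaded mould tray away in the locking drawer

## Robot

A 6-joint arm with a two-finger parallel gripper is mounted at the origin on the work surface. World frame = base frame: x ahead of the robot, y to its left, z up, the work surface at z = 0. Lengths are in mm, angles in degrees, forces in N, time in s.
With the tool pointing down it reaches from about 300 to 850 mm from the base axis. Payload 4.2 kg.
Tool frame: the origin (TCP) lies at the very end of the fingers, on their centre line; the grasp point (between the pads) lies 19 mm behind it; z points along the fingers, y is the line along which they close (so a half turn about z gives the same grasp; the last joint's range is limited). The gripper opens to 91 mm and grips with 3 to 60 N. Pads are 32 mm wide; open, the fingers measure 118 mm over their backs; the gripper's body (76 mm by 178 mm) begins 60 mm behind the grasp point.
Start: joints at [67.724, 18.312, 89.639, -0, 72.044, -1.146], TCP at [207.289, 536.353, 213.976] pointing down, gripper open.
Joint ranges: [-177.97, 177.97], [-48.28, 115.42], [12.27, 149.76], [-77.06, 257.06], [2.81, 150.46], [-146.56, 146.56]. Speed limits (degrees/s): [147.25, 147.25, 180, 180, 180, 180].

## Interface

Orientations are given as [roll, pitch, yaw] about the fixed x, y, z axes, in that order (R = Rz(yaw) Ry(pitch) Rx(roll)).
In Python, from workcell import env gives the robot as it stands.
- The arm moves only by the shell command python3 -m pendant 'ROWS' [FORCE]. ROWS is a JSON object of lists of equal length, an entry for each row: "translation": the shift along the tool's x, y, z in mm, a list of three; "roll": the turn about the tool's z in rad; "hand": the closure in counts, from 0 (fully open) to 255 (shut). In form: {"translation": [[dx, dy, dz], ...], "roll": [roll, ...], "hand": [hand, ...]}. A call has exactly 8 rows; each row shifts and turns the commanded pose from where the row before left it, along the tool's axes as they then stand; what a row does not reach is not made up. A row lasts 1/12 s, in which the tool goes at most 41.7 mm and 7.16 degrees, less where a joint would pass 70% of its speed; a pose out of reach is approached as far as the arm can. A call with a gripper value outside its range is refused whole. The fingers move at their own pace and stop on an object; FORCE is the grip in N (left out, the last holds). Time passes only in rows, so rows that do not move let the fingers close, or fill a call up. It gives the time, the measured TCP pose, the force, the opening and the grip force at its end, in the units of the state.
- env.state(): the state, without advancing time (a new reading comes with each control period).
- env.grab_frame(name): name is "side" or "top" or "wrist"; returns a dict with "frame" (480x640x3 uint8, red, green, blue), "z_map" (480x640 float32, mm along the optical axis (not along the pixel's ray), 0 where there is no reading), "fx", "fy", "cx", "cy" (pixels), "dist" ([k1, k2, p1, p2, k3] as OpenCV has them; the pictures are not rectified), "pose" (4x4, takes a point from camera to world coordinates). Camera axes: x right, y down, z forward; pixel columns grow to the right and rows downward; lengths in mm; the calibration is good to about 2 mm. A picture is of the moment at which its call begins.
- env.job_done(): hands the job in; it is judged then, once.
Trained networks look in a picture, given as the dict that the camera call returned (one of the last four; its "shot" number tells which), for a name from the list of things; names that differ only in an ending like _2 or _b are one class to them, and where a whole thing is asked for, a point or a joint stands for the part that bears it (a point fixed in the world has none). Each returns a list of dicts, best first, with "score" (0 to 1); they miss things now and then, are a little off and sometimes report something else, mostly with a low value. They report only what shows in the picture. A call takes as long as a camera call. They do not tell look-alikes from the thing itself.
- env.recognise(picture, label): "rect" ([centre column, centre row, width, height] in pixels, round what is visible of it).
- env.regions_of(picture, label): "pixels" (480x640 bool, what is visible of it) and "rect" ([centre column, centre row, width, height] in pixels, round what is visible of it).
The state is a dict: "time_s": time; "qpos": joint angles; "qvel": joint speeds; "effort": joint torques, N m; "ee_pos": TCP position; "ee_rot": TCP orientation; "force": force on the tool from outside, world axes, zero at the start; "torque": the same for the moment, N m; "gripper_width": finger opening in mm; "gripper_force": force on a finger pad.
Only numpy, scipy, OpenCV 4.12 (cv2) and the standard library are available. Lean on these libraries where they do the work, as an engineer would, in place of code of your own. Each camera call takes 0.05 s, during which the arm holds its last target. There are 200 camera calls.

## Task

Lay every loose mould that is on the bench flat in the empty wooden tray while the tray still stands on the bench, then carry the tray level by its middle rib to the extended drawer and stack it on the tray in there so that all four corner pins drop into the sockets. Then press down the red release lever of the drawer slide and push the drawer gently all the way home, without slamming it. Leave the other things on the bench alone.

Things in the scene. Friction and masses are not known exactly. Their poses are not given: they have to be found in the camera images.
- tray_mid (a point): Centre of the wooden stacking tray to load, 212 x 194 x 40 mm (x, y, z), 0.36 kg; 20 mm above its underside, 28 mm above the bench as it stands on its pins. The point is inside the rib, the carrying grip: 14 mm thick, along the tray's y through the centre from wall to wall, top 19 mm above the point (rim: 20). Walls 8 mm; top of floor 15 mm below the point.
- tray: Middle of that tray's underside. 8 mm pins reach 8 mm down from it at x +-95, y +-86 mm. On the floor at x = +-33 mm lie battens 4 wide, 5 high, along y. Moulds lie between batten and wall (|x| 35 to 98, |y| under 89 mm, 22 mm square posts in the corners): three a bay fit at x = +-56, y = -58, 0, 58 mm, their y along the tray's, with room for fingers.
- base_tray_mid (a point): Centre of the same kind of tray fixed in the drawer, 20 mm below its rim; it has moulds of its own, not to be touched. Axes: x along the drawer front, y into the cabinet. Sockets 11 mm square, 12 deep, in the tops of its corner posts. Stacked, the loaded tray's centre is 40 mm above this point, axes parallel (half a turn is as good).
- mould0_mid (a point): Centre of a two-part metal wax mould, a block of 34 x 48 x 22 mm (its x, y, z), pale pink upper half, maroon lower half, 80 g; 11 mm above the bench when flat. Four to six of the six moulds are there.
- mould1_mid (a point): Centre of another mould, the same as mould0.
- mould2_mid (a point): Centre of another mould, the same as mould0.
- mould3_mid (a point): Centre of another mould, the same as mould0.
- mould4_mid (a point): Centre of another mould, the same as mould0.
- mould5_mid (a point): Centre of another mould, the same as mould0.
- drawer (a joint): How far the drawer is out of the grey cabinet, m: 0 home, 0.237 fully extended (the start). Pushed in towards its +y (roughly world +y), 3 N friction. Fully extended, the slide is locked: it gives 2 mm unless the lever is held down. Once 15 mm in, the lock is past and the lever may be let go.
- release (a joint): Angle of the red sprung release lever at the front end of the slide, rad: 0 up, 0.35 fully down. The slide is free from 0.22 on, while it is held there. Pressed at the middle of the paddle it takes 2 N at first, 6 N fully down; nearer its rod it takes more.
- paddle (a point): Middle of the paddle's top on the red lever at the drawer front's +x end, 87 mm above the bench; paddle 34 (x) x 40 mm (y). The lever turns about a rod along y, 36 mm from here towards -x: 10 mm down here is 0.27 rad. At the paddle's +y end, 17 mm from here, a lip stands 13 mm up, so a finger pressing the paddle can push the drawer in by the lip. Axes: drawer's, turning with the lever.
- front_push (a point): Middle of the drawer front's outer face (234 mm wide), 90 mm above the bench and 15 mm below the front's top: a good place to push. Flush with the cabinet's face when home. A pull stands out 10 mm, 38 to 52 mm above the bench. Axes: the drawer's. The cabinet is 302 mm wide, its top 137 mm above the bench, a few papers on it.
- wax_tree: Bystander: maroon wax tree 120 mm tall on a black rubber base 80 mm across; the point is under its base.
- flask: Bystander: perforated steel casting flask, 64 mm across (rim 68), 70 mm tall; the point is under its base.
- tin: Bystander: small round aluminium tin, 52 mm across, 40 mm tall; the point is under its base.
Not all that is in view belongs to the job. What is shaped like the part that bears mould3_mid but blue or purple is not meant.

How it is judged (in metres and radians):
On the way, in this order (a step that is already met when the one before it is completed fails the run):
1. every mould lies flat in the tray, and the tray still stands on the bench (x of mould0_mid in the frame of tray_mid between -0.098 and 0.098 m and y of mould0_mid in the frame of tray_mid between -0.089 and 0.089 m and z of mould0_mid in the frame of tray_mid between -0.008 and 0 m and x of mould1_mid in the frame of tray_mid between -0.098 and 0.098 m and y of mould1_mid in the frame of tray_mid between -0.089 and 0.089 m and z of mould1_mid in the frame of tray_mid between -0.008 and 0 m and x of mould2_mid in the frame of tray_mid between -0.098 and 0.098 m and y of mould2_mid in the frame of tray_mid between -0.089 and 0.089 m and z of mould2_mid in the frame of tray_mid between -0.008 and 0 m and x of mould3_mid in the frame of tray_mid between -0.098 and 0.098 m and y of mould3_mid in the frame of tray_mid between -0.089 and 0.089 m and z of mould3_mid in the frame of tray_mid between -0.008 and 0 m and x of mould4_mid in the frame of tray_mid between -0.098 and 0.098 m and y of mould4_mid in the frame of tray_mid between -0.089 and 0.089 m and z of mould4_mid in the frame of tray_mid between -0.008 and 0 m and x of mould5_mid in the frame of tray_mid between -0.098 and 0.098 m and y of mould5_mid in the frame of tray_mid between -0.089 and 0.089 m and z of mould5_mid in the frame of tray_mid between -0.008 and 0 m and height (world z) of tray_mid below 0.034 m), for 0.2 s.
2. the loaded tray is seated on the tray in the extended drawer, all four pins in their sockets (x of mould0_mid in the frame of tray_mid between -0.098 and 0.098 m and y of mould0_mid in the frame of tray_mid between -0.089 and 0.089 m and z of mould0_mid in the frame of tray_mid between -0.008 and 0 m and x of mould1_mid in the frame of tray_mid between -0.098 and 0.098 m and y of mould1_mid in the frame of tray_mid between -0.089 and 0.089 m and z of mould1_mid in the frame of tray_mid between -0.008 and 0 m and x of mould2_mid in the frame of tray_mid between -0.098 and 0.098 m and y of mould2_mid in the frame of tray_mid between -0.089 and 0.089 m and z of mould2_mid in the frame of tray_mid between -0.008 and 0 m and x of mould3_mid in the frame of tray_mid between -0.098 and 0.098 m and y of mould3_mid in the frame of tray_mid between -0.089 and 0.089 m and z of mould3_mid in the frame of tray_mid between -0.008 and 0 m and x of mould4_mid in the frame of tray_mid between -0.098 and 0.098 m and y of mould4_mid in the frame of tray_mid between -0.089 and 0.089 m and z of mould4_mid in the frame of tray_mid between -0.008 and 0 m and x of mould5_mid in the frame of tray_mid between -0.098 and 0.098 m and y of mould5_mid in the frame of tray_mid between -0.089 and 0.089 m and z of mould5_mid in the frame of tray_mid between -0.008 and 0 m and x of tray_mid in the frame of base_tray_mid between -0.004 and 0.004 m and y of tray_mid in the frame of base_tray_mid between -0.004 and 0.004 m and z of tray_mid in the frame of base_tray_mid between 0.037 and 0.043 m and angle between the x axis of tray_mid and the x axis of base_tray_mid, either way round below 0.05 rad and value of joint drawer above 0.228 m), for 0.2 s.
3. the release lever is pressed down, which frees the slide (x of tray_mid in the frame of base_tray_mid between -0.004 and 0.004 m and y of tray_mid in the frame of base_tray_mid between -0.004 and 0.004 m and z of tray_mid in the frame of base_tray_mid between 0.037 and 0.043 m and angle between the x axis of tray_mid and the x axis of base_tray_mid, either way round below 0.05 rad and value of joint release above 0.17 rad and value of joint drawer above 0.15 m), for 0.05 s.
At the end, for the whole second after the job is handed in: The drawer is fully home (within 8 mm), the lever is let go, the tray is at rest and seated on the tray below (within 4 mm sideways, 3 mm in height and 3 degrees), and every mould that was present lies flat on the tray's floor inside it (x of mould0_mid in the frame of tray_mid between -0.098 and 0.098 m and y of mould0_mid in the frame of tray_mid between -0.089 and 0.089 m and z of mould0_mid in the frame of tray_mid between -0.008 and 0 m and x of mould1_mid in the frame of tray_mid between -0.098 and 0.098 m and y of mould1_mid in the frame of tray_mid between -0.089 and 0.089 m and z of mould1_mid in the frame of tray_mid between -0.008 and 0 m and x of mould2_mid in the frame of tray_mid between -0.098 and 0.098 m and y of mould2_mid in the frame of tray_mid between -0.089 and 0.089 m and z of mould2_mid in the frame of tray_mid between -0.008 and 0 m and x of mould3_mid in the frame of tray_mid between -0.098 and 0.098 m and y of mould3_mid in the frame of tray_mid between -0.089 and 0.089 m and z of mould3_mid in the frame of tray_mid between -0.008 and 0 m and x of mould4_mid in the frame of tray_mid between -0.098 and 0.098 m and y of mould4_mid in the frame of tray_mid between -0.089 and 0.089 m and z of mould4_mid in the frame of tray_mid between -0.008 and 0 m and x of mould5_mid in the frame of tray_mid between -0.098 and 0.098 m and y of mould5_mid in the frame of tray_mid between -0.089 and 0.089 m and z of mould5_mid in the frame of tray_mid between -0.008 and 0 m and x of tray_mid in the frame of base_tray_mid between -0.004 and 0.004 m and y of tray_mid in the frame of base_tray_mid between -0.004 and 0.004 m and z of tray_mid in the frame of base_tray_mid between 0.037 and 0.043 m and angle between the x axis of tray_mid and the x axis of base_tray_mid, either way round below 0.05 rad and linear speed of tray below 0.02 m/s and value of joint drawer below 0.008 m and value of joint release below 0.1 rad); the robot touches nothing.
It fails at once if the tray tipped by more than 12 degrees (angle between tray_mid's own z axis and vertical above 0.21 rad).
It fails at once if the drawer slammed: pushed in faster than 0.35 m/s (velocity of joint drawer below -0.35 m/s).
It fails at once if the wax tree moved by more than 3 cm (distance of wax_tree from where it was at the start of the episode above 0.03 m).
It fails at once if the casting flask moved by more than 3 cm (distance of flask from where it was at the start of the episode above 0.03 m).
It fails at once if the tin moved by more than 3 cm (distance of tin from where it was at the start of the episode above 0.03 m).
Of mould0, mould1, mould2, mould3, mould4, mould5 only 4 to 6 are there at a start; the rules pass over those that are not, and their reading is None.
At some moment in a run one of mould0, mould1, mould2, mould3, mould4, mould5 may be knocked a few centimetres aside while the robot is not near it.
It also fails if it takes over 210 s, if anything falls off the work surface, if the arm or the gripper's body presses on something with over 40 N, if the wrist force passes 120 N, or if a joint passes its speed limit or range.

## Working session

There is one attempt and no reset: what is moved stays moved. The work goes in short steps, Python scripts to look and compute and a shell command to move; the robot and the scene stay as the last step left them, time stands still between calls to the robot, and variables do not carry over. Pictures are saved under pics/ and viewed, at most 14 in all, crops included, and the job is handed in when it is done.

```bash
mkdir -p pics; ls
cat > h.py <<'E'
import numpy as np, cv2
from workcell import env
def world(p, uv, z=None):
    """pixels Nx2 -> world; depth z (mm) per pixel or from z_map"""
    uv=np.atleast_2d(np.asarray(uv,float))
    K=np.array([[p['fx'],0,p['cx']],[0,p['fy'],p['cy']],[0,0,1]])
    n=cv2.undistortPoints(uv[:,None],K,np.array(p['dist'],float))[:,0]
    if z is None:
        z=p['z_map'][uv[:,1].astype(int),uv[:,0].astype(int)]
    c=np.c_[n*np.c_[z],np.c_[z]]
    T=np.array(p['pose']); return c@T[:3,:3].T+T[:3,3]
def maskpts(p,m):
    v,u=np.nonzero(m&(p['z_map']>0)); return world(p,np.c_[u,v]),np.c_[u,v]
def save(p,n): cv2.imwrite(f'pics/{n}.png',p['frame'][:,:,::-1])
E
python3 - <<'E'
from h import *
print(env.state())
for c in ['top','side']:
    p=env.grab_frame(c); save(p,c+'0'); print(c,np.array(p['pose']).round(2).tolist(),p['fx'])
    for l in ['mould0_mid','tray_mid','base_tray_mid','paddle','front_push','wax_tree','flask','tin']:
        for r in env.regions_of(p,l):
            w,_=maskpts(p,r['pixels']); 
            print(l,round(r['score'],2),np.round(r['rect']).tolist(),len(w), np.median(w,0).round().tolist() if len(w) else '', np.percentile(w,[2,98],axis=0).round().tolist() if len(w) else '')
E
```

```text
pics
{'time_s': 0.0, 'qpos': array([ 6.77242552e+01,  1.83510097e+01,  8.97072606e+01, -1.72314738e-03,
        7.20421083e+01, -1.14646080e+00]), 'qvel': array([ 0.00258048,  0.01499582,  0.01656444,  0.07945779, -0.01471665,
       -0.09501299]), 'effort': array([-2.50295263e-03, -4.12467921e+01, -2.31967682e+01,  7.23969075e-02,
        4.59585583e-02, -1.28035686e-04]), 'ee_pos': array([207.09437394, 535.87027849, 213.12080873]), 'ee_rot': array([-1.79899609e+02, -3.70451323e-04,  1.58871248e+02]), 'force': array([-0.53113821, -0.6332632 ,  0.71128423]), 'torque': array([ 0.02564044, -0.02438116,  0.05277873]), 'gripper_force': 0.0, 'gripper_width': 91.20883761264226}
top [[0.02, -0.99, 0.14, 370.83], [-1.0, -0.01, 0.01, 25.94], [-0.01, -0.14, -0.99, 1272.35], [0.0, 0.0, 0.0, 1.0]] 517.3486225261032
mould0_mid 0.67 [460.0, 183.0, 22.0, 23.0] 353 [707.0, -301.0, 38.0] [[687.0, -325.0, 17.0], [732.0, -279.0, 44.0]]
mould0_mid 0.59 [451.0, 221.0, 21.0, 16.0] 312 [613.0, -280.0, 21.0] [[596.0, -305.0, 0.0], [633.0, -259.0, 27.0]]
tray_mid 0.85 [381.0, 250.0, 84.0, 85.0] 7154 [537.0, 
[... 1527 characters left out ...]
97.0, -0.0], [460.0, -348.0, 25.0]]
paddle 0.71 [306.0, 195.0, 64.0, 41.0] 214 [651.0, 153.0, 88.0] [[605.0, 115.0, 81.0], [679.0, 415.0, 102.0]]
front_push 0.82 [276.0, 216.0, 124.0, 79.0] 4336 [484.0, 164.0, 62.0] [[363.0, 146.0, 24.0], [658.0, 368.0, 106.0]]
wax_tree 0.74 [387.0, 243.0, 31.0, 46.0] 591 [759.0, -27.0, 19.0] [[725.0, -59.0, -1.0], [858.0, 99.0, 113.0]]
flask 0.64 [420.0, 273.0, 30.0, 38.0] 805 [750.0, -186.0, 53.0] [[732.0, -202.0, 2.0], [788.0, -146.0, 73.0]]
flask 0.16 [378.0, 360.0, 24.0, 27.0] 451 [508.0, -373.0, 21.0] [[494.0, -393.0, 1.0], [532.0, -344.0, 25.0]]
tin 0.96 [434.0, 313.0, 20.0, 26.0] 451 [703.0, -315.0, 34.0] [[686.0, -330.0, 5.0], [731.0, -286.0, 43.0]]
```

Run:
```python
import cv2
a=cv2.imread('pics/top0.png'); cv2.imwrite('pics/top0b.png',cv2.resize(a[120:360,140:520],(800,505),interpolation=cv2.INTER_CUBIC))
```

```text
(no output)
```

View pics/top0b.png

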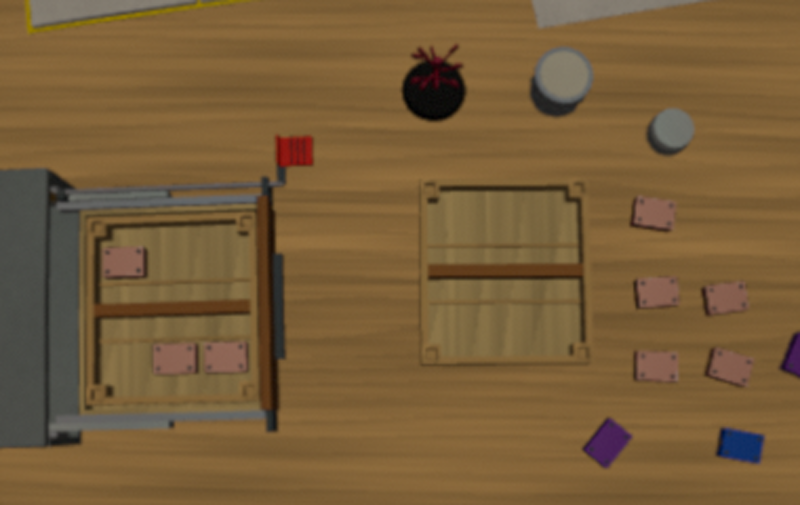

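View pics/side0.png

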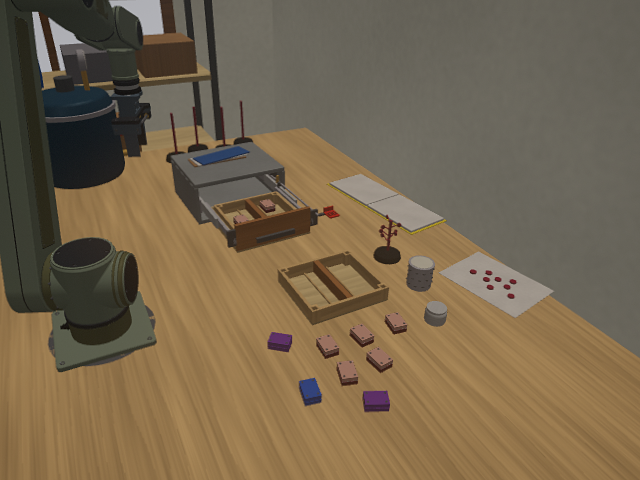

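Top view: five pink moulds at crop (654,212), (657,292), (726,298), (657,366), (730,366). Blue (740,445) and purple (607,442) and (795,355) blocks are look-alikes of the wrong colour. The three pinks at (124,262), (174,358), (226,357) belong to the drawer tray. The side view also shows five pink moulds. This enlarged crop confirms it.

```bash
cat >> h.py <<'E'
def rect(xy):
    """min area rect of world xy: centre, (long, short), angle of long axis deg in (-90,90]"""
    (cx,cy),(a,b),t=cv2.minAreaRect(xy.astype(np.float32))
    if a<b: a,b,t=b,a,t+90
    return np.round([cx,cy,a,b,(t+90)%180-90],1)
def grid(p):
    v,u=np.mgrid[0:480,0:640]; w=world(p,np.c_[u.ravel(),v.ravel()],p['z_map'].ravel()).reshape(480,640,3)
    w[p['z_map']<=0]=np.nan; return w
def pinks(p,zlo=14,zhi=32):
    w=grid(p); f=p['frame'].astype(int); r,g,b=f[...,0],f[...,1],f[...,2]
    m=(r-g>35)&(b>0.75*g)&(r>120)&(w[...,2]>zlo)&(w[...,2]<zhi)
    n,l,s,c=cv2.connectedComponentsWithStats(m.astype(np.uint8))
    out=[]
    for i in range(1,n):
        if s[i,4]>60:
            q=w[l==i]; out.append((c[i].round(),s[i,4],rect(q[:,:2]),q.mean(0).round(1)))
    return out
E
python3 - <<'E'
from h import *
for c in ['top','side']:
    p=env.grab_frame(c); w=grid(p)
    for o in pinks(p,14,60): print(c,*[np.asarray(x).tolist() for x in o])
    z=w[...,2]
    m=(z>43)&(z<54)&(w[...,0]>420)&(w[...,0]<655)&(w[...,1]>-220)&(w[...,1]<10)
    print('tray',m.sum(),rect(w[m][:,:2]),np.median(z[m]))
    m=(z>60)&(z<115)&(w[...,0]>370)&(w[...,0]<625)&(w[...,1]>130)&(w[...,1]<385)
    h,e=np.histogram(z[m],range(60,116,3)); print(list(zip(e,h)))
    if c=='top':
        f=p['frame'].astype(int); red=(f[...,0]>130)&(f[...,1]<70)&(z>60)&(z<110)&(w[...,0]<700)
        print('paddle',rect(w[red][:,:2]),w[red].mean(0),np.percentile(w[red],[2,98],axis=0))
        rows=[]; 
        for y in range(130,160,3):
            mm=(abs(w[...,1]-y)<1.5)&(z>60)&(w[...,0]<610); print(y,np.nanpercentile(w[mm],[0,50,100],axis=0).round().tolist() if mm.any() else '')
E
```

```text
top [450.0, 221.0] 184 [613.9, -283.1, 44.5, 31.4, 79.3] [613.8, -282.8, 21.7]
top [198.0, 244.0] 179 [541.4, 332.1, 45.3, 29.9, -89.1] [541.5, 332.4, 56.3]
top [452.0, 258.0] 188 [521.4, -284.9, 44.1, 32.6, -78.5] [520.5, -284.9, 21.4]
top [485.0, 261.0] 184 [515.1, -368.1, 46.2, 30.8, -81.4] [515.0, -367.8, 21.3]
top [222.0, 290.0] 195 [433.6, 269.4, 43.9, 31.1, -88.5] [432.5, 269.4, 56.0]
top [247.0, 289.0] 187 [436.0, 209.7, 43.5, 28.7, -89.0] [435.5, 210.0, 56.0]
top [452.0, 293.0] 195 [433.6, -283.1, 47.0, 30.1, 83.5] [434.0, -282.7, 21.9]
top [487.0, 294.0] 185 [433.4, -371.2, 45.3, 31.5, 76.2] [433.4, -371.8, 21.6]
tray 1567 [ 539.3 -104.   212.5  193.3    1.3] 47.45396640867648
[(np.int64(60), np.int64(425)), (np.int64(63), np.int64(380)), (np.int64(66), np.int64(851)), (np.int64(69), np.int64(850)), (np.int64(72), np.int64(293)), (np.int64(75), np.int64(62)), (np.int64(78), np.int64(37)), (np.int64(81), np.int64(86)), (np.int64(84), np.int64(79)), (np.int64(87), np.int64(42)), (np.int64(90), np.int64(24)), (np.int64(93), np.int64(25)), (np.int64(96), np.int64(19)), (np.int6
[... 881 characters left out ...]
3]
side [347.0, 369.0] 247 [432.9, -370.6, 49.5, 33.2, 73.2] [432.1, -371.1, 22.4]
tray 1301 [ 539.2 -102.8  214.9  201.4    1. ] 47.652262553884384
[(np.int64(60), np.int64(196)), (np.int64(63), np.int64(184)), (np.int64(66), np.int64(275)), (np.int64(69), np.int64(343)), (np.int64(72), np.int64(162)), (np.int64(75), np.int64(97)), (np.int64(78), np.int64(81)), (np.int64(81), np.int64(93)), (np.int64(84), np.int64(116)), (np.int64(87), np.int64(77)), (np.int64(90), np.int64(83)), (np.int64(93), np.int64(80)), (np.int64(96), np.int64(67)), (np.int64(99), np.int64(73)), (np.int64(102), np.int64(102)), (np.int64(105), np.int64(120)), (np.int64(108), np.int64(16)), (np.int64(111), np.int64(0))]
```

```bash
cat >> h.py <<'E'
def togo(x,y,z,yaw):
    """turn first (roll, rad), then tool-axis shift to the target"""
    s=env.state(); p=s['ee_pos']; y0=s['ee_rot'][2]; d=np.array([x,y,z])-p
    roll=-np.radians((yaw-y0+180)%360-180); a=np.radians(yaw)
    t=np.array([np.cos(a)*d[0]+np.sin(a)*d[1], np.sin(a)*d[0]-np.cos(a)*d[1], -d[2]])
    print('at',p.round(1),s['ee_rot'].round(2),'roll',roll.round(3),'shift',t.round(1),'w',round(s['gripper_width'],1),'F',s['force'].round(1))
E
python3 -m pendant '{"translation":[[0,0,0],[0,0,0],[0,0,0],[0,0,0],[0,0,0],[0,0,0],[0,0,0],[0,0,0]],"roll":[0.12,0.12,0.12,0.12,0.12,0.12,0.12,0.12],"hand":[0,0,0,0,0,0,0,80]}' 15
python3 -m pendant '{"translation":[[0,0,0],[0,0,0],[-15,15,0],[-30,25,0],[-30,25,0],[-34,25,0],[-34,25,0],[-34,25,0]],"roll":[0.12,0.12,0,0,0,0,0,0],"hand":[80,80,80,80,80,80,80,80]}'
python3 -m pendant '{"translation":[[-34,20,0],[-34,10,0],[-34,0,0],[-34,0,0],[-34,0,0],[-34,0,0],[-34,0,0],[-34,0,0]],"roll":[0,0,0,0,0,0,0,0],"hand":[80,80,80,80,80,80,80,80]}'
python3 -c "
from h import *
togo(433,-283.2,120,85.5)"
```

```text
time_s: 1.67
ee_pos: [207.3, 536.4, 214.0]
ee_rot: [180.0, -0.0, 103.5]
force: [-0.1, 0.0, -0.3]
gripper_width: 87.1
gripper_force: 0.0
time_s: 2.33
ee_pos: [347.5, 359.4, 214.1]
ee_rot: [180.0, -0.0, 90.2]
force: [0.6, 0.2, 1.2]
gripper_width: 62.6
gripper_force: 0.0
time_s: 3.0
ee_pos: [376.9, 87.5, 214.2]
ee_rot: [180.0, -0.0, 90.1]
force: [0.7, 0.2, -0.1]
gripper_width: 62.7
gripper_force: 0.0
at [376.9  87.5 214.2] [ 1.7995e+02 -1.0000e-02  9.0140e+01] roll 0.081 shift [-365.1   85.    94.2] w 62.7 F [ 0.7  0.2 -0.1]
```

```bash
python3 -m pendant '{"translation":[[-36,0,0],[-36,0,0],[-36,0,0],[-36,10,0],[-36,10,0],[-36,12,0],[-36,12,0],[-36,12,0]],"roll":[0,0,0,0,0,0,0,0],"hand":[80,80,80,80,80,80,80,80]}'
python3 - <<'E'
from h import *
p=env.grab_frame('top')
for o in pinks(p): print(o)
p=env.grab_frame('wrist'); save(p,'w1'); print(np.array(p['pose']).round(2).tolist())
for o in pinks(p): print(o)
togo(433,-283.2,60,85.5)
E
```

```text
time_s: 3.67
ee_pos: [434.0, -201.0, 214.2]
ee_rot: [180.0, 0.0, 90.1]
force: [1.5, 1.2, 0.1]
gripper_width: 62.7
gripper_force: 0.0
(array([451., 220.]), np.int32(198), array([ 614.2, -283.6,   46.5,   32.5,   83.1]), array([ 614.1, -283.3,   21.6]))
[[1.0, -0.0, 0.0, 436.34], [-0.0, -0.95, -0.3, -121.39], [0.0, 0.3, -0.95, 384.32], [0.0, 0.0, 0.0, 1.0]]
(array([317., 286.]), np.int32(1486), array([ 435.2, -281.7,   47.5,   32.9,   88. ]), array([ 435.1, -281.1,   21.7]))
(array([508., 286.]), np.int32(1477), array([ 615.3, -282.7,   47.5,   34.2,   83. ]), array([ 615.2, -281.8,   21.7]))
(array([414., 273.]), np.int32(357), array([ 520.8, -273.7,   33. ,   26.5,    3.8]), array([ 525.5, -268. ,   21.7]))
(array([320., 351.]), np.int32(256), array([ 439.4, -350.3,   34.7,   13.2,   -2.9]), array([ 437.4, -351. ,   21.5]))
(array([385., 350.]), np.int32(96), array([ 502.6, -350.4,   12.8,   11.6,  -79.1]), array([ 502.5, -350.6,   21.6]))
at [ 435.6 -203.5  213.8] [1.799e+02 1.300e-01 8.984e+01] roll 0.076 shift [-79.6   3.7 153.8] w 62.6 F [-0.9  0.4 -0.6]
```

View pics/w1.png

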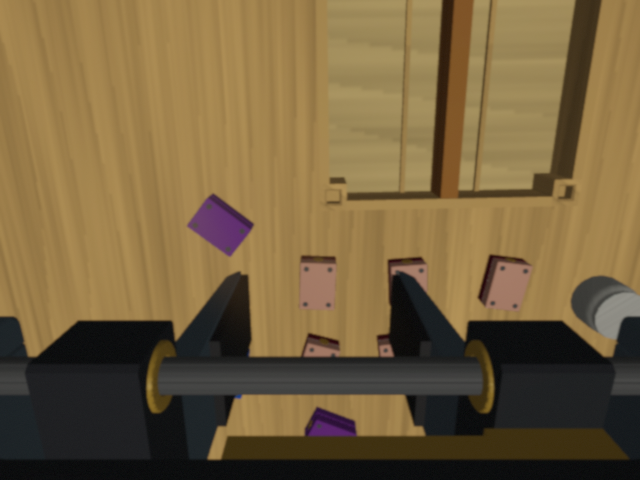

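The wrist view shows C at (318,282) centred between the fingers, B at (408,278), A at (506,282), D and E behind the fingers, the tray corner at top right, and purple and blue look-alikes at (220,225) and (330,425).

```bash
python3 -m pendant '{"translation":[[-41,-1,0],[-41,0,0],[0,0,0],[0,0,40],[0,0,40],[0,0,40],[0,0,30],[0,0,26]],"roll":[0,0,0.07,0,0,0,0,0],"hand":[80,80,80,80,80,80,80,80]}'
python3 -m pendant '{"translation":[[0,0,15],[0,0,15],[0,0,0],[0,0,0],[0,0,0],[0,0,0],[0,0,0],[0,0,0]],"roll":[0,0,0,0,0,0,0,0],"hand":[80,80,80,190,190,190,190,190]}' 15
python3 - <<'E'
from h import *
p=env.grab_frame('top')
for o in pinks(p): print(o)
togo(482.5,-162.7,100,91.2)
E
```

```text
time_s: 4.43
ee_pos: [431.9, -279.4, 35.8]
ee_rot: [-179.9, -0.1, 86.1]
force: [-0.2, -0.0, -0.0]
gripper_width: 63.0
gripper_force: 0.0
time_s: 5.1
ee_pos: [433.7, -281.3, 8.9]
ee_rot: [179.9, 0.1, 86.1]
force: [-0.1, 0.7, 3.0]
gripper_width: 33.8
gripper_force: 15.0
(array([451., 221.]), np.int32(201), array([ 614.6, -283.8,   47.4,   33.1,   86. ]), array([ 614.1, -283.9,   21.6]))
at [ 433.6 -281.3    8.9] [1.7989e+02 5.0000e-02 8.6100e+01] roll -0.089 shift [117.5  51.3 -91.1] w 34.0 F [0.3 0.4 4.8]
```

```bash
python3 -m pendant '{"translation":[[0,0,-20],[0,0,-36],[0,0,-36],[0,0,0],[30,13,0],[30,13,0],[30,13,0],[27,12,0]],"roll":[0,0,0,-0.089,0,0,0,0],"hand":[190,190,190,190,190,190,190,190]}'
python3 -m pendant '{"translation":[[0,0,0],[0,0,25],[0,0,25],[0,0,17],[0,0,10],[0,0,0],[0,0,0],[0,0,0]],"roll":[0,0,0,0,0,0,0,0],"hand":[190,190,190,190,190,190,130,130]}'
python3 -m pendant '{"translation":[[0,0,0],[0,0,-10],[0,0,-36],[0,0,-36],[0,0,-36],[-36,0,-36],[-36,0,0],[-40,0,0]],"roll":[0,0,0,0,0,0,0,0],"hand":[130,130,130,80,80,80,80,80]}'
python3 - <<'E'
from h import *
for c in ['top','wrist']:
    p=env.grab_frame(c)
    for o in pinks(p,14,40): print(c,o)
togo(519.5,-285,100,97.5)
E
```

```text
time_s: 5.82
ee_pos: [481.6, -161.4, 100.2]
ee_rot: [180.0, -0.0, 91.2]
force: [0.3, -0.1, -0.5]
gripper_width: 34.2
gripper_force: 15.0
time_s: 6.48
ee_pos: [482.4, -163.2, 23.6]
ee_rot: [179.9, 0.0, 91.2]
force: [2.0, 1.4, -0.3]
gripper_width: 43.3
gripper_force: 0.9
time_s: 7.15
ee_pos: [484.9, -269.6, 174.9]
ee_rot: [179.6, 0.2, 91.3]
force: [0.2, 0.4, -0.4]
gripper_width: 62.7
gripper_force: 0.0
top (array([449., 220.]), np.int32(147), array([ 615.1, -278.4,   37. ,   32.9,   80.6]), array([ 615.5, -278.2,   21.7]))
top (array([451., 258.]), np.int32(172), array([ 519.5, -280.1,   35.9,   32.8,  -87.7]), array([ 520.1, -281.1,   21.7]))
top (array([404., 274.]), np.int32(204), array([ 478.7, -163.6,   44.5,   29.6,  -88.4]), array([ 478.8, -164.1,   34.3]))
wrist (array([316.,  62.]), np.int32(3246), array([ 480.5, -163.3,   46.2,   32.4,  -88.8]), array([ 480.5, -163. ,   35. ]))
wrist (array([482., 229.]), np.int32(2132), array([ 615.4, -282.6,   47.3,   33.8,   82.3]), array([ 615.3, -282. ,   21.9]))
wrist (array([365., 228.]), np.int32(2152), array([ 521.6, -284. ,   47.6,   33.1,  -86.5]), array([ 521.7, -283.5,   21.9]))
wrist (array([264., 321.]), np.int32(1269), array([ 436.9, -369.9,   47.7,   29.9,   75.6]), array([ 439.6, -368.1,   21.7]))
wrist (array([353., 320.]), np.int32(1741), array([ 515.8, -366.4,   47.3,   33.2,  -82. ]), array([ 515.7, -365.8,   21.7]))
at [ 484.1 -273.6  172.5] [179.8    0.29  90.97] roll -0.114 shift [-15.9  33.6  72.5] w 62.9 F [-0.8  1.1 -0.6]
```

```bash
python3 -m pendant '{"translation":[[-10,36,0],[0,0,0],[0,0,36],[0,0,36],[0,0,36],[0,0,30],[0,0,20],[0,0,10]],"roll":[0,-0.085,0,0,0,0,0,0],"hand":[80,80,80,80,80,80,80,80]}'
python3 -m pendant '{"translation":[[0,0,0],[0,0,0],[0,0,0],[0,0,0],[0,0,0],[0,0,0],[0,0,0],[0,0,0]],"roll":[0,0,0,0,0,0,0,0],"hand":[80,190,190,190,190,190,190,190]}' 15
python3 - <<'E'
from h import *
togo(596,-161,100,91.2)
E
```

```text
time_s: 7.92
ee_pos: [518.1, -276.2, 0.2]
ee_rot: [-179.8, -0.2, 96.1]
force: [-4.5, 1.1, 24.1]
gripper_width: 62.5
gripper_force: 15.2
time_s: 8.58
ee_pos: [520.3, -277.7, 3.1]
ee_rot: [179.9, 0.0, 96.1]
force: [0.3, -0.1, 5.3]
gripper_width: 34.2
gripper_force: 15.0
at [ 520.3 -277.7    3.1] [1.7994e+02 3.0000e-02 9.6070e+01] roll 0.085 shift [115.1  78.1 -96.9] w 34.2 F [ 0.3 -0.1  5.3]
```

I clipped a diagonal row, so the grasp is 5 mm too low. I'll regrasp higher so the fingers clear the battens.

```bash
python3 -m pendant '{"translation":[[0,0,0],[0,0,0],[-6,1,-6],[0,0,0],[0,0,0],[0,0,0],[0,0,0],[0,0,0]],"roll":[0,0,0,0,0,0,0,0],"hand":[120,120,120,120,190,190,190,190]}' 15
python3 - <<'E'
from h import *
togo(596.5,-160.5,100,91.2)
E
```

```text
time_s: 9.25
ee_pos: [521.4, -283.4, 8.3]
ee_rot: [-180.0, -0.0, 96.1]
force: [-0.1, -0.7, 0.3]
gripper_width: 34.2
gripper_force: 15.0
at [ 521.4 -283.4    8.3] [-1.7999e+02 -1.0000e-02  9.6080e+01] roll 0.085 shift [121.3  77.6 -91.7] w 34.2 F [-0.1 -0.7  0.3]
```

```bash
python3 -m pendant '{"translation":[[0,0,-20],[0,0,-36],[0,0,-36],[0,0,0],[31,20,0],[30,20,0],[30,19,0],[30,19,0]],"roll":[0,0,0,0.085,0,0,0,0],"hand":[190,190,190,190,190,190,190,190]}'
python3 -m pendant '{"translation":[[0,0,0],[0,0,25],[0,0,25],[0,0,17],[0,0,10],[0,0,0],[0,0,0],[0,0,0]],"roll":[0,0,0,0,0,0,0,0],"hand":[190,190,190,190,190,190,130,130]}'
python3 -m pendant '{"translation":[[0,0,0],[0,0,-10],[0,0,-34],[0,0,-34],[-38,0,0],[-38,0,0],[0,0,0],[0,0,0]],"roll":[0,0,0,0,0,0,0,0],"hand":[130,130,130,80,80,80,80,80]}'
python3 - <<'E'
from h import *
for c in ['top','wrist']:
    p=env.grab_frame(c)
    for o in pinks(p,14,40): print(c,o)
togo(615,-283,100,82.5)
E
```

```text
time_s: 9.92
ee_pos: [597.3, -159.4, 100.3]
ee_rot: [-180.0, -0.0, 91.2]
force: [1.3, -0.2, -1.6]
gripper_width: 33.7
gripper_force: 15.0
time_s: 10.58
ee_pos: [597.1, -160.8, 24.2]
ee_rot: [180.0, -0.0, 91.2]
force: [-0.0, 0.1, 0.2]
gripper_width: 43.2
gripper_force: 0.4
time_s: 11.25
ee_pos: [599.0, -238.8, 102.9]
ee_rot: [179.9, 0.1, 91.0]
force: [0.6, 0.3, -0.7]
gripper_width: 62.3
gripper_force: 0.0
top (array([403., 227.]), np.int32(215), array([ 594.9, -162.4,   45. ,   33.8,  -89.6]), array([ 594.2, -163.2,   34.2]))
top (array([404., 274.]), np.int32(215), array([ 479. , -163.6,   44.1,   29.6,  -89.2]), array([ 479.1, -163.7,   34.3]))
wrist (array([108., 125.]), np.int32(4975), array([ 480.7, -163.5,   46.9,   34. ,  -88.9]), array([ 481. , -162.7,   34.9]))
wrist (array([318., 127.]), np.int32(4861), array([ 596.3, -162.1,   46.5,   33. ,  -88.9]), array([ 596.2, -161.5,   34.9]))
wrist (array([344., 314.]), np.int32(2956), array([ 615.5, -282.6,   47.8,   33.5,   82.1]), array([ 615.4, -281.8,   21.8]))
wrist (array([221., 434.]), np.int32(145), array([ 529. , -381.9,   17.9,    8.6,   71.9]), array([ 528.7, -380.4,   21.6]))
at [ 598.5 -236.5  102. ] [ 1.7996e+02 -2.0000e-02  9.1180e+01] roll 0.151 shift [-44.   22.4   2. ] w 62.5 F [-0.2 -0.  -0.5]
```

```bash
python3 -m pendant '{"translation":[[0,0,0],[0,0,0],[-22,11,0],[-22,12,0],[0,0,34],[0,0,30],[0,0,20],[0,0,9]],"roll":[0.08,0.075,0,0,0,0,0,0],"hand":[80,80,80,80,80,80,80,80]}'
python3 -m pendant '{"translation":[[0,0,0],[0,0,0],[0,0,0],[0,0,0],[0,0,0],[0,0,0],[0,0,0],[0,0,0]],"roll":[0,0,0,0,0,0,0,0],"hand":[80,190,190,190,190,190,190,190]}' 15
python3 - <<'E'
from h import *
togo(596,-44.5,100,91.2)
E
```

```text
time_s: 12.02
ee_pos: [613.6, -281.1, 5.0]
ee_rot: [-179.7, -0.1, 82.4]
force: [-0.1, 1.0, 0.0]
gripper_width: 62.5
gripper_force: 0.0
time_s: 12.68
ee_pos: [616.2, -283.7, 9.7]
ee_rot: [179.9, 0.0, 82.3]
force: [-1.0, 1.0, 5.4]
gripper_width: 33.7
gripper_force: 15.0
at [ 616.2 -283.7    9.7] [1.7989e+02 2.0000e-02 8.2320e+01] roll -0.155 shift [239.5 -15.1 -90.3] w 33.7 F [-1.   1.   5.4]
```

```bash
python3 -m pendant '{"translation":[[0,0,-20],[0,0,-36],[0,0,-34],[0,0,0],[0,0,0],[30,-3,0],[35,-2,0],[35,-2,0]],"roll":[0,0,0,-0.08,-0.075,0,0,0],"hand":[190,190,190,190,190,190,190,190]}'
python3 -m pendant '{"translation":[[35,-2,0],[35,-2,0],[35,-2,0],[34.5,-2,0],[0,0,0],[0,0,30],[0,0,30],[0,0,10]],"roll":[0,0,0,0,0,0,0,0],"hand":[190,190,190,190,190,190,190,190]}'
python3 -m pendant '{"translation":[[0,0,6],[0,0,0],[0,0,0],[0,0,0],[0,0,0],[0,0,-10],[0,0,-34],[0,0,-34]],"roll":[0,0,0,0,0,0,0,0],"hand":[190,190,130,130,130,130,100,80]}'
python3 -m pendant '{"translation":[[-36,0,0],[-36,-10,0],[-36,-18,0],[-36,-18,0],[-36,-18,0],[-36,-18,0],[0,0,0],[0,0,0]],"roll":[0,0,0,0,0,0,0,0],"hand":[80,80,80,80,80,80,80,80]}'
python3 - <<'E'
from h import *
for c in ['top','wrist']:
    p=env.grab_frame(c)
    for o in pinks(p,14,40): print(c,o)
togo(515.5,-367,100,98)
E
```

```text
time_s: 13.35
ee_pos: [605.7, -183.1, 97.9]
ee_rot: [-180.0, -0.0, 91.1]
force: [0.1, 0.3, -0.8]
gripper_width: 33.8
gripper_force: 15.0
time_s: 14.02
ee_pos: [592.6, -44.0, 24.7]
ee_rot: [-179.6, -0.0, 91.2]
force: [-0.3, -1.0, -0.6]
gripper_width: 33.8
gripper_force: 15.0
time_s: 14.68
ee_pos: [595.3, -44.2, 101.2]
ee_rot: [-179.9, -0.0, 91.2]
force: [0.2, 0.3, -0.1]
gripper_width: 55.4
gripper_force: 0.0
time_s: 15.35
ee_pos: [518.2, -264.2, 101.8]
ee_rot: [179.8, 0.1, 91.0]
force: [-0.4, -0.3, -0.6]
gripper_width: 62.7
gripper_force: 0.0
top (array([355., 225.]), np.int32(209), array([596.7, -45. ,  44.5,  31.1, -88.9]), array([596.3, -44. ,  34.5]))
top (array([403., 226.]), np.int32(201), array([ 596. , -162.2,   44.8,   31.1,  -89.4]), array([ 596.1, -163. ,   34.4]))
top (array([404., 273.]), np.int32(219), array([ 480. , -163.5,   44.5,   31.9,  -89.2]), array([ 480.1, -163.1,   34.4]))
wrist (array([255.,  77.]), np.int32(5467), array([ 482.4, -162.3,   46.9,   33.4,  -89.2]), array([ 482.5, -161.9,   34.9]))
wrist (array([472.,  81.]), np.int32(5242), array([ 597.9, -162.2,   46.9,   33.2,  -89.3]), array([ 597.8, -161.5,   35. ]))
wrist (array([315., 406.]), np.int32(998), array([ 517.6, -379.4,   33.3,   22.6,    5.6]), array([ 517.2, -379.2,   21.6]))
at [ 518.9 -261.9  101.3] [1.7987e+02 2.0000e-02 9.1180e+01] roll -0.119 shift [-103.6  -18.     1.3] w 62.7 F [ 1.4  0.3 -0.1]
```

```bash
python3 -m pendant '{"translation":[[0,0,0],[-35,-6,0],[-35,-6,0],[-33.5,-5,0],[0,0,34],[0,0,30],[0,0,19],[0,0,9]],"roll":[-0.115,0,0,0,0,0,0,0],"hand":[80,80,80,80,80,80,80,80]}'
python3 -m pendant '{"translation":[[0,0,0],[0,0,0],[0,0,0],[0,0,0],[0,0,0],[0,0,0],[0,0,0],[0,0,0]],"roll":[0,0,0,0,0,0,0,0],"hand":[80,190,190,190,190,190,190,190]}' 15
python3 - <<'E'
from h import *
togo(480.5,-46.5,100,91.2)
E
```

```text
time_s: 16.12
ee_pos: [515.0, -364.3, 5.5]
ee_rot: [-179.8, -0.2, 97.9]
force: [-1.2, 0.4, 0.2]
gripper_width: 62.7
gripper_force: 0.0
time_s: 16.78
ee_pos: [515.9, -367.1, 9.6]
ee_rot: [179.9, 0.1, 97.8]
force: [-0.1, 1.0, 5.6]
gripper_width: 33.8
gripper_force: 15.0
at [ 515.9 -367.1    9.6] [1.799e+02 6.000e-02 9.778e+01] roll 0.115 shift [321.3 -28.6 -90.4] w 33.8 F [-0.1  1.   5.6]
```

```bash
python3 -m pendant '{"translation":[[0,0,-20],[0,0,-36],[0,0,-34],[0,0,0],[33,-3,0],[36,-3,0],[36,-3,0],[36,-3,0]],"roll":[0,0,0,0.115,0,0,0,0],"hand":[190,190,190,190,190,190,190,190]}'
python3 -m pendant '{"translation":[[36,-3,0],[36,-3,0],[36,-3.5,0],[36,-3.5,0],[36,-3.5,0],[0,0,0],[0,0,30],[0,0,30]],"roll":[0,0,0,0,0,0,0,0],"hand":[190,190,190,190,190,190,190,190]}'
python3 -m pendant '{"translation":[[0,0,10],[0,0,6],[0,0,0],[0,0,0],[0,0,0],[0,0,0],[0,0,-10],[0,0,-34]],"roll":[0,0,0,0,0,0,0,0],"hand":[190,190,190,130,130,130,130,100]}'
python3 -m pendant '{"translation":[[0,0,-34],[-34,0,0],[-36,-8,0],[-36,-8,0],[-36,-8,0],[-36,-8,0],[-36,-8,0],[-10,0,0]],"roll":[0,0,0,0,0,0,0,0],"hand":[80,80,80,80,80,80,80,80]}'
python3 - <<'E'
from h import *
for c in ['top','wrist','side']:
    p=env.grab_frame(c)
    for o in pinks(p,14,40): print(c,o)
togo(433.5,-370.5,100,75)
E
```

```text
time_s: 17.45
ee_pos: [499.4, -224.8, 98.0]
ee_rot: [-180.0, -0.0, 91.1]
force: [0.9, 0.5, -1.0]
gripper_width: 33.7
gripper_force: 15.0
time_s: 18.12
ee_pos: [482.0, -46.5, 39.3]
ee_rot: [179.7, 0.1, 91.3]
force: [0.7, -4.7, 2.0]
gripper_width: 33.9
gripper_force: 17.4
time_s: 18.78
ee_pos: [477.0, -46.5, 63.7]
ee_rot: [-179.5, -0.1, 91.2]
force: [0.6, -0.6, 1.0]
gripper_width: 48.8
gripper_force: 0.0
time_s: 19.45
ee_pos: [444.0, -276.0, 101.1]
ee_rot: [179.9, 0.2, 91.0]
force: [0.1, -0.6, -0.0]
gripper_width: 62.6
gripper_force: 0.0
top (array([355., 225.]), np.int32(215), array([597.1, -43.8,  46.6,  31. , -89.1]), array([596.7, -44. ,  34.3]))
top (array([403., 226.]), np.int32(202), array([ 595.9, -162.2,   45.6,   30.6,   89.8]), array([ 596.5, -161.8,   34.4]))
top (array([356., 274.]), np.int32(215), array([478.5, -47. ,  45.7,  31.7, -89.7]), array([477.2, -47.2,  34.4]))
top (array([404., 274.]), np.int32(205), array([ 479.8, -163.7,   44.8,   31.5,   89.7]), array([ 479.4, -162.5,   34.4]))
wrist (array([395.,  52.]), np.int32(5695), array([ 481.9, -162.1,   46.9,   33. ,  -89.2]), array([ 481.9, -161.5,   35. ]))
wrist (array([612.,  58.]), np.int32(4948), array([ 597.7, -161.8,   46.7,   34.9,  -89. ]), array([ 595.5, -162.6,   35. ]))
wrist (array([304., 351.]), np.int32(232), array([ 437.2, -350. ,   27. ,    8.4,  -15.7]), array([ 435.2, -347.8,   21.7]))
wrist (array([300., 400.]), np.int32(450), array([ 430.1, -386.2,   33.2,   13.8,  -12.9]), array([ 432.8, -387.7,   21.7]))
side (array([362., 288.]), np.int32(109), array([ 595.6, -157.6,   41.2,   32.6,   86.9]), array([ 595.6, -159.2,   35.6]))
side (array([347., 369.]), np.int32(253), array([ 432.2, -371. ,   50.7,   33.6,   74.3]), array([ 432. , -371.2,   22.4]))
at [ 444.6 -271.5  100.5] [ 1.7998e+02 -3.0000e-02  9.1080e+01] roll 0.281 shift [-98.5  14.9   0.5] w 62.6 F [-0.5  0.4 -0.5]
```

```bash
python3 -m pendant '{"translation":[[0,0,0],[0,0,0],[0,0,0],[-33,5,0],[-33,5,0],[-32.5,4.5,0],[0,0,30],[0,0,30]],"roll":[0.1,0.1,0.08,0,0,0,0,0],"hand":[80,80,80,80,80,80,80,80]}'
python3 -m pendant '{"translation":[[0,0,20],[0,0,12],[0,0,0],[0,0,0],[0,0,0],[0,0,0],[0,0,0],[0,0,0]],"roll":[0,0,0,0,0,0,0,0],"hand":[80,80,80,190,190,190,190,190]}' 15
python3 - <<'E'
from h import *
togo(481.5,-104.7,100,91.2)
E
```

```text
time_s: 20.27
ee_pos: [435.5, -371.1, 41.5]
ee_rot: [179.7, 0.1, 75.1]
force: [-1.0, 2.5, -0.4]
gripper_width: 62.3
gripper_force: 0.0
time_s: 20.93
ee_pos: [434.1, -370.4, 9.4]
ee_rot: [179.9, 0.0, 75.2]
force: [-0.0, 1.3, 2.9]
gripper_width: 33.7
gripper_force: 15.0
at [ 434.1 -370.4    9.4] [1.7989e+02 4.0000e-02 7.5160e+01] roll -0.28 shift [264.7  52.9 -90.6] w 33.7 F [-0.   1.3  2.9]
```

```bash
python3 -m pendant '{"translation":[[0,0,-20],[0,0,-36],[0,0,-34],[0,0,0],[0,0,0],[0,0,0],[33,7,0],[33,7,0]],"roll":[0,0,0,-0.1,-0.1,-0.08,0,0],"hand":[190,190,190,190,190,190,190,190]}'
python3 -m pendant '{"translation":[[33,6.5,0],[33,6.5,0],[33,6.5,0],[33,6.5,0],[33,6.5,0],[33.5,6.5,0],[0,0,0],[0,0,30]],"roll":[0,0,0,0,0,0,0,0],"hand":[190,190,190,190,190,190,190,190]}'
python3 -m pendant '{"translation":[[0,0,30],[0,0,10],[0,0,6],[0,0,0],[0,0,0],[0,0,0],[0,0,0],[0,0,-10]],"roll":[0,0,0,0,0,0,0,0],"hand":[190,190,190,190,130,130,130,130]}'
python3 -m pendant '{"translation":[[0,0,-34],[0,0,-36],[0,0,-36],[0,0,-36],[0,0,-36],[0,29,0],[0,29,0],[0,0,0]],"roll":[0,0,0,0,0,0,0,0],"hand":[130,80,60,60,60,60,60,60]}'
python3 - <<'E'
from h import *
for c in ['top','wrist']:
    p=env.grab_frame(c); save(p,c+'2')
    for o in pinks(p,14,40): print(c,o)
w=grid(p); z=w[...,2]; m=(z>43)&(z<54)&(w[...,0]>420)&(w[...,0]<655)&(w[...,1]>-215)&(w[...,1]<5)
print('tray',rect(w[m][:,:2]),np.median(z[m]))
togo(539.3,-103.5,100,91.2)
E
```

```text
time_s: 21.6
ee_pos: [446.0, -304.4, 98.7]
ee_rot: [179.9, 0.0, 91.0]
force: [1.1, 1.0, -1.8]
gripper_width: 34.3
gripper_force: 15.0
time_s: 22.27
ee_pos: [485.6, -104.1, 72.8]
ee_rot: [179.3, 0.2, 91.4]
force: [1.3, -0.5, -0.9]
gripper_width: 33.9
gripper_force: 15.0
time_s: 22.93
ee_pos: [480.2, -104.7, 31.9]
ee_rot: [-179.9, -0.0, 91.2]
force: [-0.4, -0.2, -0.2]
gripper_width: 44.5
gripper_force: 0.0
time_s: 23.6
ee_pos: [543.9, -103.8, 211.9]
ee_rot: [179.6, 0.1, 91.2]
force: [0.0, 0.5, 0.2]
gripper_width: 69.5
gripper_force: 0.0
top (array([355., 225.]), np.int32(219), array([596.8, -44.1,  46.9,  31.3, -88.1]), array([596.9, -44.6,  34.3]))
top (array([354., 274.]), np.int32(173), array([478.5, -42. ,  36.4,  31.7, -89.2]), array([477.5, -42.8,  34.7]))
wrist (array([246., 143.]), np.int32(2179), array([479.9, -46.3,  46. ,  33. , -88.9]), array([480. , -45.4,  34.8]))
wrist (array([391., 143.]), np.int32(2148), array([597.5, -43.1,  46.2,  32.6, -89.1]), array([597.4, -42.6,  34.9]))
wrist (array([249., 213.]), np.int32(1915), array([ 480.8, -104.1,   46.9,   32.9,  -88.3]), array([ 481. , -103.6,   34.7]))
wrist (array([254., 275.]), np.int32(1539), array([ 482.4, -161.2,   46.7,   32.8,  -88.8]), array([ 483.8, -159.7,   34.6]))
wrist (array([381., 279.]), np.int32(1620), array([ 597.4, -161.7,   47.4,   32.8,  -89.9]), array([ 597.3, -160.9,   34.7]))
tray [ 543.5 -103.4  212.6  194.8    0.6] 47.482008073946275
at [ 539.1 -103.4  210.4] [-179.98   -0.     91.23] roll 0.0 shift [-1.000e-01  2.000e-01  1.104e+02] w 69.9 F [-0.1 -0.3 -0.6]
```

View pics/wrist2.png

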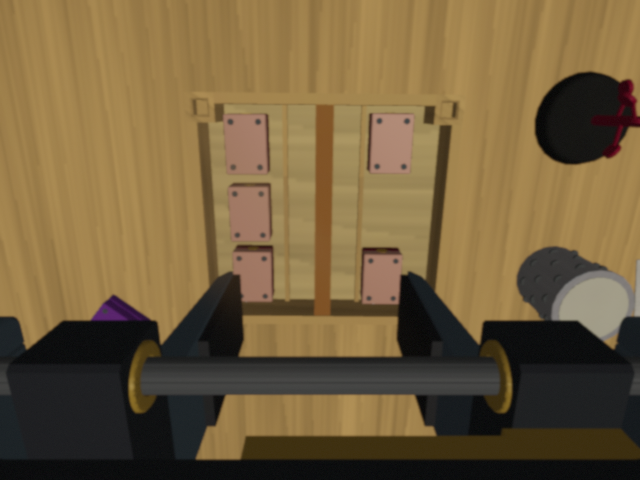

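All five moulds lie flat in the tray, at (246,143), (249,212), (254,275), (391,143) and (381,278). The rib runs along column 323. Next I'll measure the tray with the wrist camera, then the base tray from the same kind of viewpoint.

```bash
python3 - <<'E'
from h import *
R=[]
for i in range(4):
    p=env.grab_frame('wrist'); w=grid(p); z=w[...,2]; m=(z>43)&(z<54)&(w[...,0]>420)&(w[...,0]<655)&(w[...,1]>-215)&(w[...,1]<5)
    r=rect(w[m][:,:2]); R.append(np.r_[r,env.state()['ee_pos']]); 
print(np.round(R,1))
m=(z>43)&(z<54)&(abs(w[...,1]+104)<40)&(abs(w[...,0]-540)<20); print('rib',m.sum(),np.median(w[m],0),np.percentile(w[m],[2,98],axis=0))
E
python3 -m pendant '{"translation":[[0,0,0],[0,0,-20],[32,-4,0],[36,-4,0],[36,-4,0],[36,-4,0],[36,-4,0],[36,-4,0]],"roll":[0,0,0,0,0,0,0,0],"hand":[60,60,60,60,60,60,60,60]}'
python3 -m pendant '{"translation":[[36,-4,0],[36,-4,0],[36,-4,0],[34,-4,0],[0,0,0],[0,0,0],[0,0,0],[0,0,0]],"roll":[0,0,0,0,0,0,0,0],"hand":[60,60,60,60,60,60,60,60]}'
python3 - <<'E'
from h import *
p=env.grab_frame('wrist'); save(p,'w3'); print(env.state()['ee_pos'])
np.save('w3.npy',grid(p)); np.save('w3f.npy',p['frame'])
E
```

```text
[[ 543.5 -103.4  212.8  194.8    0.6  538.2 -103.4  210.2]
 [ 543.6 -103.4  212.7  194.8    0.6  537.9 -103.4  210.2]
 [ 543.5 -103.3  213.   194.8    0.6  537.8 -103.4  210.2]
 [ 543.5 -103.3  212.9  194.7    0.7  537.9 -103.4  210.3]]
rib 1618 [ 543.48228396 -101.22381167   46.84898395] [[ 536.62430425 -142.1403299    45.29783619]
 [ 550.25476837  -65.19501221   48.3398772 ]]
time_s: 24.57
ee_pos: [509.5, 109.3, 230.6]
ee_rot: [180.0, -0.0, 91.2]
force: [0.3, -0.1, -0.2]
gripper_width: 70.0
gripper_force: 0.0
time_s: 25.23
ee_pos: [491.5, 248.3, 230.5]
ee_rot: [-180.0, 0.0, 91.1]
force: [-0.2, -0.6, -0.1]
gripper_width: 69.7
gripper_force: 0.0
[491.60256792 248.26380854 230.53366014]
```

View pics/w3.png

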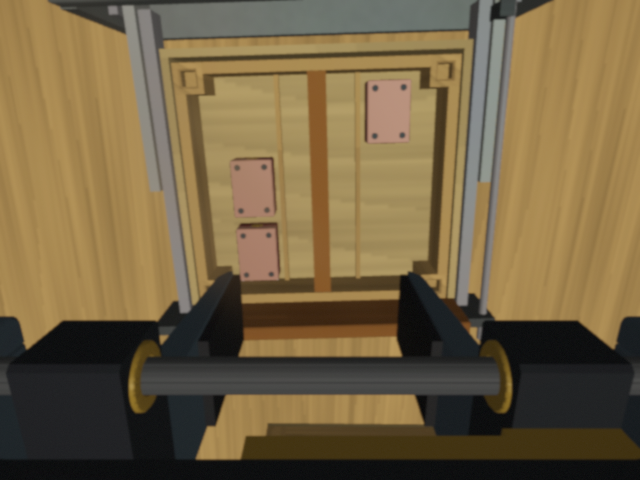

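The picture shows the base tray with its rib along columns 317–322 and the far sockets at (192,78) and (444,71). Its own three moulds are inside, and the drawer box wall runs around it. I'll look at the height profile, and at whether the bench tray has shifted, since the wrist camera sees its rib 4 mm off.

Run:
```python
from h import *
w=np.load('w3.npy'); f=np.load('w3f.npy')
def prof(v,u0,u1):
    print('row',v,[(u,*w[v,u].round(1).tolist()) for u in range(u0,u1,2)])
prof(150,158,212); prof(150,430,475); prof(200,300,340)
print('col250',[(v,*w[v,290].round(1).tolist()) for v in range(34,80,2)])
print('col290n',[(v,*w[v,290].round(1).tolist()) for v in range(270,340,3)])
p=env.grab_frame('top'); g=grid(p); z=g[...,2]
m=(z>43)&(z<54)&(g[...,0]>420)&(g[...,0]<655)&(g[...,1]>-220)&(g[...,1]<10)
print('tray top',rect(g[m][:,:2]))
for o in pinks(p,14,60): print(o[2])
big=cv2.resize(f[50:310,150:490],None,fx=2.3,fy=2.3,interpolation=cv2.INTER_CUBIC); cv2.imwrite('pics/w3b.png',big[...,::-1])
```

```text
row 150 [(158, 363.9, 301.3, 67.7), (160, 365.1, 301.2, 66.7), (162, 366.8, 301.3, 66.9), (164, 368.5, 301.3, 67.2), (166, 370.1, 301.4, 67.4), (168, 371.5, 301.4, 66.9), (170, 371.6, 301.0, 62.7), (172, 372.7, 300.9, 61.4), (174, 373.8, 300.8, 59.8), (176, 375.3, 300.8, 59.4), (178, 376.5, 300.7, 58.3), (180, 378.2, 300.8, 58.6), (182, 384.0, 302.0, 71.7), (184, 385.0, 301.9, 70.0), (186, 386.7, 302.0, 70.6), (188, 388.2, 302.0, 70.3), (190, 389.7, 302.0, 70.1), (192, 391.1, 302.0, 69.7), (194, 391.1, 301.5, 64.4), (196, 391.4, 301.2, 60.1), (198, nan, nan, nan), (200, 391.2, 300.1, 47.7), (202, 391.1, 299.5, 41.3), (204, 391.1, 299.0, 35.2), (206, 392.5, 298.9, 34.1), (208, 394.7, 299.1, 35.9), (210, 396.2, 299.0, 35.0)]
row 150 [(430, 584.6, 302.8, 36.4), (432, 586.4, 302.7, 35.7), (434, 586.5, 303.3, 41.7), (436, 586.8, 303.7, 47.0), (438, 587.2, 304.1, 51.6), (440, 586.6, 304.8, 59.4), (442, 587.0, 305.2, 63.4), (444, 586.9, 305.7, 69.4), (446, 588.1, 305.8, 70.4), (448, 589.8, 305.8, 70.0), (450, 591.2, 305.9, 70.3), (452, 592.8, 305.9, 70.2), (454, 594.2, 306.0, 70.9), (456, 6
[... 1621 characters left out ...]
2.1, 64.7), (294, 467.0, 181.9, 70.5), (297, 466.9, 178.5, 69.2), (300, 467.0, 175.9, 69.8), (303, 466.4, 169.4, 62.2), (306, 466.9, 169.6, 68.7), (309, 467.2, 169.3, 73.8), (312, 467.6, 169.6, 80.0), (315, 468.0, 169.9, 86.0), (318, 468.3, 169.1, 89.8), (321, 468.7, 169.7, 96.1), (324, 469.0, 169.6, 101.0), (327, 469.4, 169.5, 105.6), (330, 469.3, 166.5, 104.9), (333, 469.3, 163.7, 104.8), (336, 469.3, 160.8, 104.4), (339, 462.1, 96.4, -0.2)]
tray top [ 542.2 -104.4  211.8  192.     0.7]
[596.8 -43.7  46.6  31.4 -89.7]
[ 596.2 -162.1   45.3   30.7  -89.4]
[478.5 -47.   46.2  32.  -88.9]
[ 480.5 -105.8   44.2   29.3  -88.8]
[ 479.8 -163.6   44.8   31.5   89.4]
[434.8 209.8  44.2  31.1 -89.3]
```

View pics/w3b.png

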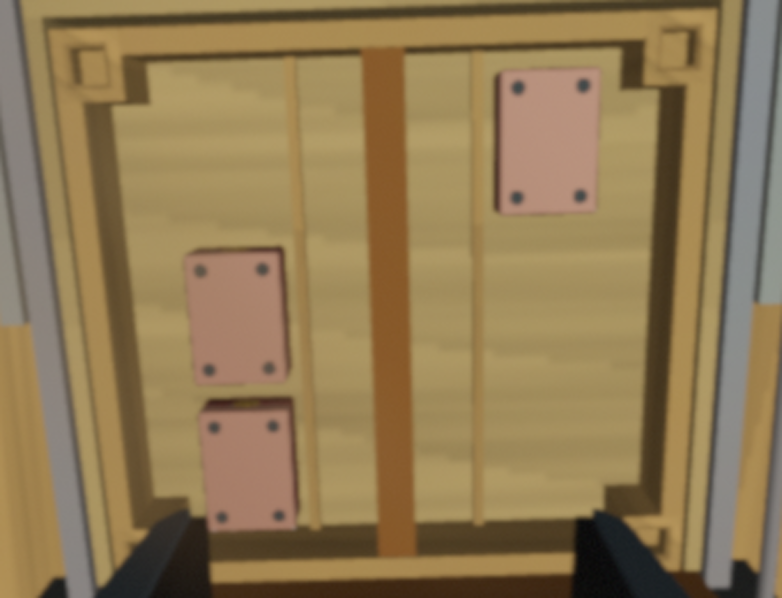

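Run:
```python
from h import *
def base(w,zl=65,zh=75):
    z=w[...,2]; m=(z>zl)&(z<zh)&(w[...,0]>380)&(w[...,0]<599)&(w[...,1]>173)&(w[...,1]<371)
    # keep the band connected, drop the rest
    n,l,s,c=cv2.connectedComponentsWithStats(m.astype(np.uint8)); i=1+s[1:,4].argmax()
    q=w[l==i]; return rect(q[:,:2]),np.median(q[:,2]).round(1),q
for k in range(3):
    p=env.grab_frame('wrist'); r,z,q=base(grid(p)); print('wrist',r,z,env.state()['ee_pos'].round(1))
w=grid(p)
# rib & edges as lines
z=w[...,2]; 
m=(z>65)&(z<74)&(abs(w[...,0]-491)<15)&(w[...,1]>195)&(w[...,1]<345); a=w[m]
for y in (200,240,280,320): b=a[abs(a[:,1]-y)<12]; print('rib',y,((b[:,0].min()+b[:,0].max())/2).round(2),b[:,0].mean().round(2))
for x in (400,440,530,570):
    b=w[(abs(w[...,0]-x)<6)&(z>66)&(z<74)&(w[...,1]>355)&(w[...,1]<372)]; c=w[(abs(w[...,0]-x)<6)&(z>66)&(z<74)&(w[...,1]>172)&(w[...,1]<186)]
    d=w[(abs(w[...,0]-x)<6)&(z>75)&(z<98)&(w[...,1]>160)&(w[...,1]<186)]
    print(x,'far',np.percentile(b[:,1],[3,97]).round(1) if len(b) else '','near',np.percentile(c[:,1],[3,97]).round(1) if len(c) else '','front inner',np.median(d[:,1]).round(1) if len(d) else '')
for y in (200,250,300,350):
    b=w[(abs(w[...,1]-y)<6)&(z>66)&(z<74)]; L=b[(b[:,0]>379)&(b[:,0]<396)]; R=b[(b[:,0]>582)&(b[:,0]<598)]
    print(y,np.percentile(L[:,0],[3,97]).round(1) if len(L) else '',np.percentile(R[:,0],[3,97]).round(1) if len(R) else '')
p=env.grab_frame('top'); w=grid(p); print('top (occluded?)',base(w)[:2])
```

```text
wrist [490.3 272.5 213.  194.5   2.6] 69.6 [491.7 248.4 230.6]
wrist [490.4 272.5 213.3 194.5   2.5] 69.6 [491.7 248.6 230.5]
wrist [490.3 272.5 212.8 194.8   2.7] 69.6 [491.7 248.7 230.5]
rib 200 493.57 493.74
rib 240 491.66 491.94
rib 280 490.1 490.07
rib 320 488.26 488.14
400 far [355.5 365. ] near [183.8 185.6] front inner 
440 far [359.5 367.1] near [173.6 181.7] front inner 168.2
530 far [363.7 371.6] near [172.2 185.8] front inner 172.5
570 far [355.5 371.5] near  front inner 
200 [388.  395.9] [582.9 597.7]
250 [385.5 393.4] [589.2 597.2]
300 [382.9 391.3] [586.9 594.9]
350 [381.  395.1] [583.  592.4]
top (occluded?) (array([491.6, 214.8, 212.8,  80.1,   2.8]), np.float64(69.3))
```

Base tray by wrist: (490.3, 272.5), yaw 2.6°, rim at 70. Bench tray: (543.5, −103.4), yaw 0.6°, nudged slightly while loading. Now I'll grip the rib.

```bash
python3 -m pendant '{"translation":[[-25,3,0],[-36,4,0],[-36,4,0],[-36,4,0],[-36,4,0],[-36,5,0],[-36,5,0],[-36,5,0]],"roll":[0,0,0,0,0,0,0,0],"hand":[60,60,60,150,150,150,150,150]}'
python3 -m pendant '{"translation":[[-36,5,0],[-30,5,0],[-10,0,0],[0,0,35],[0,0,35],[0,0,35],[0,0,0],[0,0,0]],"roll":[0.01,0,0,0,0,0,0,0],"hand":[150,150,150,150,150,150,150,150]}'
python3 - <<'E'
from h import *
p=env.grab_frame('wrist'); w=grid(p); z=w[...,2]; m=(z>43)&(z<54)&(abs(w[...,1]+60)<40)&(abs(w[...,0]-543)<20); print('rib',m.sum(),np.median(w[m],0),np.percentile(w[m],[1,99],axis=0))
m=(z>43)&(z<54)&(w[...,0]>420)&(w[...,0]<655)&(w[...,1]>-215)&(w[...,1]<5); print(rect(w[m][:,:2]))
togo(543.3,-103.3,20,90.6)
E
```

```text
time_s: 26.2
ee_pos: [531.2, -28.7, 230.6]
ee_rot: [180.0, -0.0, 91.2]
force: [1.2, 0.5, 0.3]
gripper_width: 39.8
gripper_force: 0.0
time_s: 26.87
ee_pos: [541.4, -101.9, 124.5]
ee_rot: [-179.8, -0.1, 90.6]
force: [0.6, -0.2, 1.0]
gripper_width: 37.5
gripper_force: 0.0
rib 3119 [543.15290315 -57.4002716   46.86552366] [[536.3303589  -99.14513195  45.34271714]
 [550.03653803 -20.8908484   48.4455159 ]]
[543.4 -91.5 212.9 170.3   0.6]
at [ 543.1 -102.2  126.4] [ 1.7994e+02 -1.0000e-02  9.0640e+01] roll 0.001 shift [-1.100e+00  1.000e-01  1.064e+02] w 37.9 F [-0.1 -0.3  0.6]
```

```bash
python3 -m pendant '{"translation":[[-1,0,30],[0,0,30],[0,0,20],[0,0,14],[0,0,8],[0,0,4],[0,0,0],[0,0,0]],"roll":[0,0,0,0,0,0,0,0],"hand":[150,150,150,150,150,150,150,150]}'
python3 -m pendant '{"translation":[[0,0,0],[0,0,0],[0,0,0],[0,0,0],[0,0,0],[0,0,0],[0,0,0],[0,0,0]],"roll":[0,0,0,0,0,0,0,0],"hand":[235,240,245,250,250,250,250,250]}' 55
python3 -m pendant '{"translation":[[0,0,0],[0,0,0],[0,0,0],[0,0,-3],[0,0,-4],[0,0,-4],[0,0,-4],[0,0,0]],"roll":[0,0,0,0,0,0,0,0],"hand":[250,250,250,250,250,250,250,250]}' 55
```

```text
time_s: 27.58
ee_pos: [543.9, -103.6, 20.9]
ee_rot: [179.8, 0.0, 90.6]
force: [-0.0, -0.8, 0.4]
gripper_width: 37.9
gripper_force: 0.0
time_s: 28.25
ee_pos: [543.2, -103.5, 19.9]
ee_rot: [179.9, 0.0, 90.6]
force: [0.7, 0.8, 4.6]
gripper_width: 13.8
gripper_force: 55.0
time_s: 28.92
ee_pos: [542.4, -103.4, 34.6]
ee_rot: [-180.0, -0.0, 90.6]
force: [0.5, -0.2, -5.9]
gripper_width: 13.5
gripper_force: 55.0
```

```bash
python3 -m pendant '{"translation":[[0,0,-5],[0,0,-10],[0,0,-15],[0,0,-20],[0,0,-20],[0,0,-20],[0,0,-15],[0,0,-7]],"roll":[0,0,0,0,0,0,0,0],"hand":[250,250,250,250,250,250,250,250]}'
python3 -m pendant '{"translation":[[0,0,0],[0,0,0],[5,0,0],[10,0,0],[15,-2,0],[20,-3,0],[25,-4,0],[25,-4,0]],"roll":[0,0,0,0,0,0,0,0],"hand":[250,250,250,250,250,250,250,250]}'
python3 -m pendant '{"translation":[[25,-4,0],[25,-4,0],[25,-4,0],[20,-4,0],[15,-3,0],[10,-1,0],[5,0,0],[0,0,0]],"roll":[0,0,0,0,0,0,0,0],"hand":[250,250,250,250,250,250,250,250]}'
python3 - <<'E'
from h import *
for i in range(2):
    p=env.grab_frame('wrist'); w=grid(p); z=w[...,2]; s=env.state(); t=s['ee_pos']; zr=t[2]+28
    m=(abs(z-zr)<7)&(abs(w[...,0]-t[0])<125)&(abs(w[...,1]-t[1])<115); q=w[m]
    print(t,s['ee_rot'],rect(q[:,:2]),np.median(q[:,2]))
    A=np.c_[q[:,:2]-t[:2],np.ones(len(q))]; print('tilt fit',np.linalg.lstsq(A,q[:,2],rcond=None)[0])
    for o in pinks(p,t[2]+5,t[2]+25): print(o[2:])
    yy=[(x,np.percentile(q[(abs(q[:,0]-t[0]-x)<8)&(q[:,1]>t[1]+80)][:,1],[3,97]).round(1)) for x in (-60,60)]; print(yy)
    b=q[(abs(q[:,0]-t[0])<14)&(q[:,1]>t[1]+25)&(q[:,1]<t[1]+85)]; print('rib x',np.percentile(b[:,0],[1,99]))
save(p,'w4')
E
```

```text
time_s: 29.58
ee_pos: [543.6, -103.7, 149.5]
ee_rot: [179.7, 0.1, 90.6]
force: [1.3, 0.2, -6.9]
gripper_width: 13.9
gripper_force: 55.0
time_s: 30.25
ee_pos: [527.4, -1.9, 145.3]
ee_rot: [-179.9, -0.0, 90.6]
force: [0.2, 0.1, -7.6]
gripper_width: 13.8
gripper_force: 55.0
time_s: 30.92
ee_pos: [506.8, 122.2, 146.0]
ee_rot: [-180.0, -0.0, 90.7]
force: [-0.1, -0.3, -8.2]
gripper_width: 13.5
gripper_force: 55.0
[507.00857323 121.28027934 146.07565245] [-1.79978943e+02  3.22561219e-02  9.06861473e+01] [5.064e+02 1.396e+02 2.140e+02 1.599e+02 5.000e-01] 173.5098565135252
tilt fit [-4.64407267e-04  7.44846656e-03  1.72738742e+02]
(array([560.5, 182.1,  47.5,  33.6, -89.4]), array([560.4, 183.4, 160.9]))
(array([442.5, 179.1,  47.1,  33.9, -89.3]), array([442.8, 180.3, 160.9]))
(array([443.8, 125.7,  38.6,  33.6, -89.2]), array([441.7, 129.1, 160.8]))
(array([431.8,  76. ,  22.9,   7.1, -89.7]), array([431.5,  75. , 160.7]))
[(-60, array([210.7, 218.5])), (60, array([212.2, 219.9]))]
rib x [499.08794082 512.81129697]
[507.06331288 120.77625438 146.14303525] [-1.79979329e+02  3.99057559e-02  9.06424615e+01] [506.5 138.5 213.9 160.2   0.6] 173.56894383440581
tilt fit [-4.20515547e-04  7.07097037e-03  1.72820647e+02]
(array([560.7, 181.3,  47.2,  33.9, -89.5]), array([560.6, 182.5, 160.9]))
(array([442.5, 178.2,  47.2,  34.3, -89.2]), array([443. , 179.4, 161. ]))
(array([443.7, 124.7,  39. ,  33.9, -89.2]), array([441.9, 128.2, 160.9]))
(array([431.8,  74.6,  23.1,   6.7, -88.6]), array([431.6,  74. , 160.8]))
[(-60, array([209.9, 217.6])), (60, array([211.2, 219. ]))]
rib x [499.25979421 512.96870576]
```

View pics/w4.png

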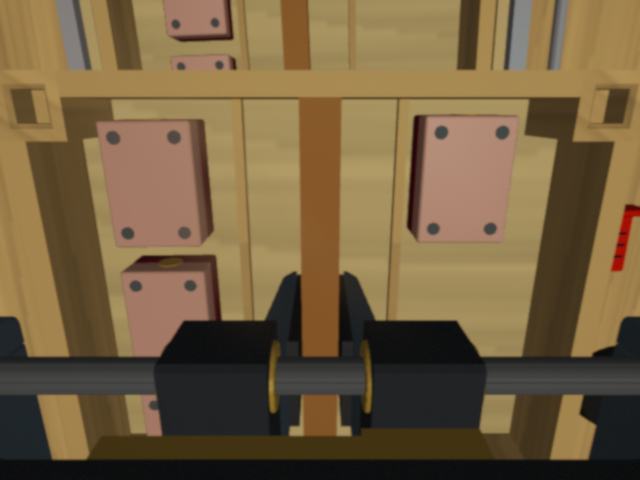

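The tray hangs level, with its rim corner sockets at (30,103) and (607,103), and the base tray visible behind it. It is centred on the TCP within 0.6 mm. Next is the move over the base.

```bash
python3 -m pendant '{"translation":[[0,0,0],[8,-1,0],[15,-1,0],[20,-1,0],[25,-1,0],[25,-1,0],[20,-1,0],[15,-1,0]],"roll":[-0.036,0,0,0,0,0,0,0],"hand":[250,250,250,250,250,250,250,250]}'
python3 -m pendant '{"translation":[[10,-1,0],[8,-1,0],[4,-1,0],[0,0,0],[0,0,0],[0,0,0],[0,0,0],[0,0,0]],"roll":[0,0,0,0,0,0,0,0],"hand":[250,250,250,250,250,250,250,250]}'
python3 -c "
from h import *
togo(490.4,272.4,100,92.7)"
```

```text
time_s: 31.68
ee_pos: [494.0, 250.3, 146.3]
ee_rot: [180.0, -0.1, 92.6]
force: [0.9, -1.5, -7.8]
gripper_width: 14.3
gripper_force: 55.0
time_s: 32.35
ee_pos: [490.1, 270.0, 146.5]
ee_rot: [180.0, 0.0, 92.6]
force: [-0.9, 0.4, -8.0]
gripper_width: 13.4
gripper_force: 55.0
at [490.1 270.  146.5] [1.800e+02 1.000e-02 9.265e+01] roll -0.001 shift [ 2.4  0.4 46.5] w 13.4 F [-0.9  0.4 -8. ]
```

```bash
python3 -m pendant '{"translation":[[2.4,0.4,0],[0,0,6],[0,0,12],[0,0,12],[0,0,10],[0,0,6],[0,0,0],[0,0,0]],"roll":[0,0,0,0,0,0,0,0],"hand":[250,250,250,250,250,250,250,250]}'
python3 - <<'E'
from h import *
togo(490.4,272.4,82,92.7)
for c in ('top','side'):
    p=env.grab_frame(c); w=grid(p); z=w[...,2]
    m=(abs(z-128)<5)&(abs(w[...,0]-490)<125)&(abs(w[...,1]-272)<115); print(c,m.sum(),rect(w[m][:,:2]))
E
```

```text
time_s: 33.02
ee_pos: [490.3, 273.0, 100.2]
ee_rot: [-180.0, 0.0, 92.7]
force: [0.8, 0.2, -6.9]
gripper_width: 13.9
gripper_force: 55.0
at [490.3 273.  100.2] [-1.7998e+02  1.0000e-02  9.2690e+01] roll -0.0 shift [-0.6  0.1 18.2] w 13.9 F [ 0.8  0.2 -6.9]
top 825 [489.8 271.6 212.1 195.7   1.4]
side 743 [487.9 273.6 215.1 208.    2.5]
```

```bash
python3 -m pendant '{"translation":[[-0.5,0,3],[0,0,3],[0,0,2],[0,0,2],[0,0,2],[0,0,1],[0,0,0],[0,0,0]],"roll":[0,0,0,0,0,0,0,0],"hand":[250,250,250,250,250,250,250,250]}'
```

```text
time_s: 33.78
ee_pos: [490.3, 272.5, 87.4]
ee_rot: [-180.0, -0.0, 92.7]
force: [-0.9, -0.3, -7.7]
gripper_width: 13.8
gripper_force: 55.0
```

Pins are 2–3 mm into the sockets with no contact force. I'll lower further.

```bash
python3 -m pendant '{"translation":[[0,0,1],[0,0,1],[0,0,1],[0,0,1],[0,0,1],[0,0,0.5],[0,0,0],[0,0,0]],"roll":[0,0,0,0,0,0,0,0],"hand":[250,250,250,250,250,250,250,250]}'
```

```text
time_s: 34.45
ee_pos: [490.3, 272.4, 82.1]
ee_rot: [180.0, -0.0, 92.7]
force: [0.2, -0.4, -6.5]
gripper_width: 13.7
gripper_force: 55.0
```

```bash
python3 -m pendant '{"translation":[[0,0,0.4],[0,0,0.4],[0,0,0.4],[0,0,0],[0,0,0],[0,0,0],[0,0,0],[0,0,0]],"roll":[0,0,0,0,0,0,0,0],"hand":[250,250,250,250,250,250,250,250]}'
```

```text
time_s: 35.12
ee_pos: [490.3, 272.5, 82.1]
ee_rot: [180.0, -0.0, 92.7]
force: [-3.6, -2.0, 5.0]
gripper_width: 13.5
gripper_force: 55.0
```

Seated: the force has reversed and the height is right. Release the rib, rise and look.

```bash
python3 -m pendant '{"translation":[[0,0,0],[0,0,0],[0,0,0],[0,0,0],[0,0,0],[0,0,0],[0,0,-5],[0,0,-15]],"roll":[0,0,0,0,0,0,0,0],"hand":[245,235,220,200,170,150,150,150]}' 20
python3 -m pendant '{"translation":[[0,0,-25],[0,0,-35],[0,0,-35],[0,0,-35],[0,0,-35],[0,0,0],[0,0,0],[0,0,0]],"roll":[0,0,0,0,0,0,0,0],"hand":[150,150,150,150,150,150,150,150]}'
python3 - <<'E'
from h import *
p=env.grab_frame('wrist'); save(p,'w5'); w=grid(p); z=w[...,2]
m=(abs(z-109.5)<5)&(abs(w[...,0]-490)<112)&(w[...,1]>173)&(w[...,1]<385); q=w[m]
print(rect(q[:,:2]),np.median(q[:,2]),np.linalg.lstsq(np.c_[q[:,:2]-[490,272],np.ones(len(q))],q[:,2],rcond=None)[0])
for o in pinks(p,80,115): print(o[2:])
p=env.grab_frame('top'); save(p,'t5')
w=grid(p); z=w[...,2]; f=p['frame'].astype(int); red=(f[...,0]>120)&(f[...,1]<70)&(f[...,2]<70)&(z>60)&(z<115)&(w[...,0]<710)
q=w[red]; print('paddle',len(q),rect(q[:,:2]),q.mean(0)); h=q[q[:,2]<93]; print(rect(h[:,:2]),len(h)); h=q[q[:,2]>94]; print('lip',len(h),h.mean(0) if len(h) else '')
print(env.state()['ee_pos'])
E
```

```text
time_s: 35.78
ee_pos: [489.3, 271.9, 99.3]
ee_rot: [-179.8, 0.1, 92.7]
force: [-0.1, -0.1, -0.1]
gripper_width: 37.6
gripper_force: 0.0
time_s: 36.45
ee_pos: [490.1, 272.3, 265.4]
ee_rot: [-180.0, 0.0, 92.7]
force: [0.3, -0.1, 0.7]
gripper_width: 37.3
gripper_force: 0.0
[490.  272.3 212.8 194.6   2.7] 109.55769616972378 [6.76378028e-05 4.36323398e-03 1.09316041e+02]
(array([541.9, 334.6,  46.6,  33.1, -87.2]), array([541.6, 335. ,  96.9]))
(array([424.1, 326.8,  46.9,  33.4, -86.9]), array([424.4, 327.7,  96.9]))
(array([427.6, 269. ,  47.2,  32.9, -86.7]), array([427.7, 269.5,  96.8]))
(array([430.8, 212. ,  47.5,  33.1, -88.3]), array([427. , 218.7,  96.7]))
(array([545.9, 221.4,  37.4,  33. , -87.3]), array([548.7, 228.1,  96.8]))
paddle 196 [665.1 135.8  39.4  32.6 -88.5] [665.34006691 136.16058803  87.75804992]
[665.1 134.   35.9  32.6 -88.4] 183
lip 13 [665.07446103 155.14427587  99.70005143]
[489.60019382 272.08029529 264.1361511 ]
```

View pics/w5.png

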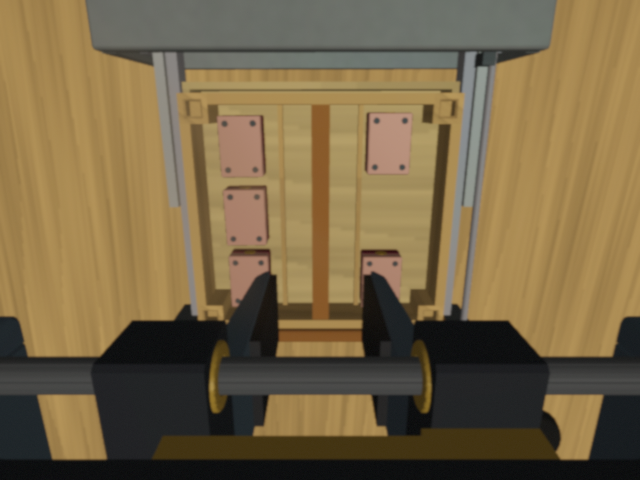

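The tray is seated: rim at 109.6 mm, centre (490.0, 272.3), yaw 2.7°, level. All moulds are flat, at (241,146), (245,215), (250,278), (389,142) and (381,275). Next is the lever.

```bash
python3 -m pendant '{"translation":[[-20,25,0],[-25,30,0],[-25,30,0],[-25,30,0],[-25,30,0],[-25,28,0],[0,0,35],[0,0,30]],"roll":[0,0,0,0,0,0,0,0],"hand":[255,255,255,255,255,255,255,255]}' 20
python3 -m pendant '{"translation":[[0,0,20],[0,0,10],[0,0,0],[0,0,0],[0,0,0],[0,0,0],[0,0,0],[0,0,0]],"roll":[0,0,0,0,0,0,0,0],"hand":[255,255,255,255,255,255,255,255]}'
python3 - <<'E'
from h import *
p=env.grab_frame('wrist'); save(p,'w6')
w=grid(p); z=w[...,2]; f=p['frame'].astype(int); red=(f[...,0]>110)&(f[...,1]<70)&(f[...,2]<70)&(z>60)&(z<115)&(w[...,0]<710)
q=w[red]; print('paddle',len(q),rect(q[:,:2]),q.mean(0)); h=q[q[:,2]<92]; print(rect(h[:,:2]),np.median(h,0)); h=q[q[:,2]>95]; print('lip',len(h),np.percentile(h,[2,98],axis=0) if len(h) else '')
togo(669,135,110,92.7)
E
```

```text
time_s: 37.22
ee_pos: [671.9, 133.8, 198.7]
ee_rot: [179.9, -0.0, 92.5]
force: [0.1, 0.3, -1.0]
gripper_width: 0.6
gripper_force: 0.0
time_s: 37.88
ee_pos: [670.3, 136.0, 172.0]
ee_rot: [179.9, -0.0, 92.7]
force: [0.2, 0.3, 0.6]
gripper_width: 0.4
gripper_force: 0.0
paddle 2509 [666.8 137.5  40.3  33.6 -87.6] [667.1766319  137.89757026  88.72927358]
[667.3 137.1  39.6  33.6 -85.9] [667.55771026 135.77929362  86.9567061 ]
lip 348 [[650.45621553 153.04607141  97.62771218]
 [682.08857396 157.78391726 101.19784017]]
at [670.2 135.9 171.7] [ 1.7991e+02 -2.0000e-02  9.2700e+01] roll -0.0 shift [-0.8 -1.2 61.7] w 0.3 F [-1.3  0.1  1. ]
```

View pics/w6.png

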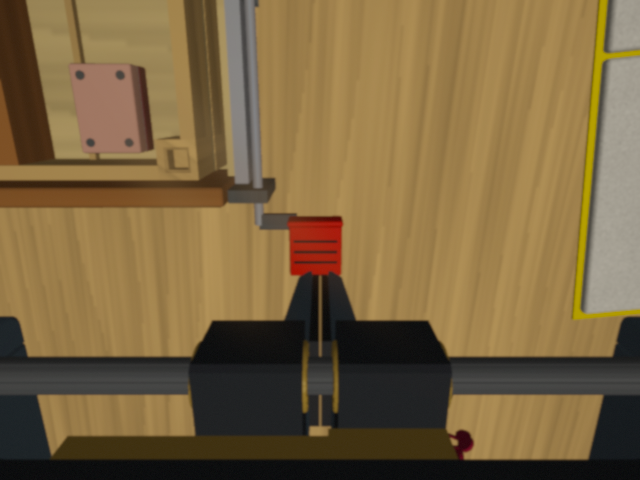

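The picture shows the paddle at (316,246) with its lip at (316,220), and the closed fingers right above it. I'll press down now.

```bash
python3 -m pendant '{"translation":[[-1.5,0.5,25],[0,0,25],[0,0,18],[0,0,8],[0,0,0],[0,0,3],[0,0,3],[0,0,3]],"roll":[0,0,0,0,0,0,0,0],"hand":[255,255,255,255,255,255,255,255]}'
python3 -m pendant '{"translation":[[0,0,2],[0,0,2],[0,0,2],[0,0,2],[0,0,0],[0,0,0],[0,0,0],[0,0,0]],"roll":[0,0,0,0,0,0,0,0],"hand":[255,255,255,255,255,255,255,255]}'
```

```text
time_s: 38.6
ee_pos: [671.5, 134.5, 87.1]
ee_rot: [179.8, -0.0, 92.7]
force: [0.2, -0.1, 2.1]
gripper_width: 0.8
gripper_force: 1.2
time_s: 39.27
ee_pos: [671.5, 134.4, 78.3]
ee_rot: [179.9, -0.0, 92.7]
force: [4.3, 0.2, 4.9]
gripper_width: 0.1
gripper_force: 2.7
```

```bash
python3 -m pendant '{"translation":[[1,0,0.5],[2,0,0.5],[3,0,0],[3,0,0],[4,0,0],[5,0,0],[5,0,0],[5,0,0]],"roll":[0,0,0,0,0,0,0,0],"hand":[255,255,255,255,255,255,255,255]}'
python3 -c "
from h import *
p=env.grab_frame('top');w=grid(p);z=w[...,2]
m=(z>99)&(z<112)&(w[...,0]>380)&(w[...,0]<600)&(w[...,1]>140)&(w[...,1]<400); print(rect(w[m][:,:2])); togo(660,300,100,92.7)"
```

```text
time_s: 39.93
ee_pos: [669.5, 161.1, 76.8]
ee_rot: [180.0, 0.1, 92.7]
force: [3.2, -3.1, 5.6]
gripper_width: 0.6
gripper_force: 3.4
[487.2 324.2 214.5 143.9   3.8]
at [669.4 162.9  76.8] [179.97  -0.    92.7 ] roll 0.0 shift [137.4  -2.9 -23.2] w 0.3 F [4.2 0.  4.9]
```

```bash
python3 -m pendant '{"translation":[[4,0,0],[6,0,0],[8,0,0],[8,0,0],[8,0,0],[8,0,0],[8,0,0],[8,0,0]],"roll":[0,0,0,0,0,0,0,0],"hand":[255,255,255,255,255,255,255,255]}'
python3 -m pendant '{"translation":[[8,0,0],[8,0,0],[8,0,0],[8,0,0],[8,0,0],[8,0,0],[8,0,0],[8,0,0]],"roll":[0,0,0,0,0,0,0,0],"hand":[255,255,255,255,255,255,255,255]}'
python3 -m pendant '{"translation":[[8,0,0],[8,0,0],[8,0,0],[8,0,0],[6,0,0],[4,0,0],[3,0,0],[2,0,0]],"roll":[0,0,0,0,0,0,0,0],"hand":[255,255,255,255,255,255,255,255]}'
python3 - <<'E'
from h import *
togo(660,370,78,92.7)
p=env.grab_frame('side'); save(p,'s7'); p=env.grab_frame('top'); save(p,'t7'); w=grid(p); z=w[...,2]
b=w[(abs(w[...,0]-480)<90)&(z>98)&(z<112)&(w[...,1]>200)]; print('front/tray y range',np.percentile(b[:,1],[1,99]) if len(b) else '')
b=w[(abs(w[...,0]-460)<60)&(z>130)&(z<150)&(w[...,1]>300)]; print('cabinet face y',np.percentile(b[:,1],[1,50]))
E
```

```text
time_s: 40.65
ee_pos: [666.7, 219.0, 76.8]
ee_rot: [180.0, 0.2, 92.7]
force: [3.4, -3.8, 5.5]
gripper_width: 0.6
gripper_force: 3.5
time_s: 41.32
ee_pos: [663.6, 282.7, 76.7]
ee_rot: [-180.0, 0.2, 92.7]
force: [3.3, -4.3, 5.5]
gripper_width: 0.3
gripper_force: 3.6
time_s: 41.98
ee_pos: [661.2, 330.0, 76.6]
ee_rot: [-180.0, 0.1, 92.7]
force: [4.2, -3.3, 5.4]
gripper_width: 0.3
gripper_force: 3.5
at [661.2 330.   76.6] [-1.7998e+02  1.4000e-01  9.2720e+01] roll 0.0 shift [40.   0.7 -1.4] w 0.3 F [ 4.2 -3.3  5.4]
front/tray y range 
cabinet face y [420.34664086 525.97243786]
```

```bash
python3 -m pendant '{"translation":[[4,0,0],[6,0,0],[6,0,0],[6,0,0],[5,0,0],[4,0,0],[3,0,0],[2,0,0]],"roll":[0,0,0,0,0,0,0,0],"hand":[255,255,255,255,255,255,255,255]}'
python3 -m pendant '{"translation":[[1,0,0],[1,0,0],[1,0,0],[1,0,0],[1,0,0],[0.5,0,0],[0,0,0],[0,0,0]],"roll":[0,0,0,0,0,0,0,0],"hand":[255,255,255,255,255,255,255,255]}'
```

```text
time_s: 42.75
ee_pos: [659.5, 365.8, 76.6]
ee_rot: [-180.0, 0.2, 92.7]
force: [3.1, -3.2, 5.8]
gripper_width: 0.6
gripper_force: 3.5
time_s: 43.42
ee_pos: [659.2, 371.1, 76.6]
ee_rot: [-180.0, 0.1, 92.7]
force: [3.0, -2.1, 5.2]
gripper_width: 0.3
gripper_force: 3.2
```

```bash
python3 -m pendant '{"translation":[[0.5,0,0],[0.7,0,0],[0.7,0,0],[0.7,0,0],[0.5,0,0],[0.5,0,0],[0,0,0],[0,0,0]],"roll":[0,0,0,0,0,0,0,0],"hand":[255,255,255,255,255,255,255,255]}'
```

```text
time_s: 44.08
ee_pos: [659.2, 372.2, 76.4]
ee_rot: [-179.9, 0.4, 92.7]
force: [3.9, -7.7, 5.0]
gripper_width: 0.6
gripper_force: 5.1
```

```bash
python3 -m pendant '{"translation":[[0.7,0,0],[0.7,0,0],[0,0,0],[-1,0,-2],[-2,0,-4],[-3,0,-10],[0,0,-30],[0,0,-35]],"roll":[0,0,0,0,0,0,0,0],"hand":[255,255,255,255,255,255,255,255]}'
python3 -m pendant '{"translation":[[-35,0,0],[-35,0,0],[-35,0,0],[-35,0,0],[-35,0,0],[0,0,0],[0,0,0],[0,0,0]],"roll":[0,0,0,0,0,0,0,0],"hand":[255,255,255,255,255,255,255,255]}'
python3 - <<'E'
from h import *
p=env.grab_frame('wrist'); w=grid(p); z=w[...,2]; f=p['frame'].astype(int)
red=(f[...,0]>110)&(f[...,1]<70)&(f[...,2]<70)&(z>60)&(z<115); q=w[red]; print('paddle',len(q),rect(q[:,:2]) if len(q) else '',np.median(q,0))
for x in (560,590):
    for n,lo,hi in (('front top',98,109),('cab top',130,142)):
        b=w[(abs(w[...,0]-x)<8)&(z>lo)&(z<hi)&(w[...,1]>320)]; print(x,n,len(b),np.percentile(b[:,1],[2,98]).round(1) if len(b) else '')
p=env.grab_frame('side'); a=p['frame'][130:260,150:360]; cv2.imwrite('pics/s8.png',cv2.resize(a,None,fx=3.6,fy=3.6,interpolation=cv2.INTER_CUBIC)[...,::-1])
E
```

```text
time_s: 44.75
ee_pos: [655.8, 370.2, 154.3]
ee_rot: [-179.3, 0.2, 92.7]
force: [-0.0, 0.2, -1.4]
gripper_width: 0.2
gripper_force: 0.0
time_s: 45.42
ee_pos: [666.4, 197.2, 157.1]
ee_rot: [-179.8, -0.0, 92.7]
force: [1.1, 0.3, -0.2]
gripper_width: 0.8
gripper_force: 0.0
paddle 0  [nan nan nan]
560 front top 0 
560 cab top 0 
590 front top 0 
590 cab top 0
  return _methods._mean(a, axis=axis, dtype=dtype,
  ret = um.true_divide(
```

View pics/s8.png

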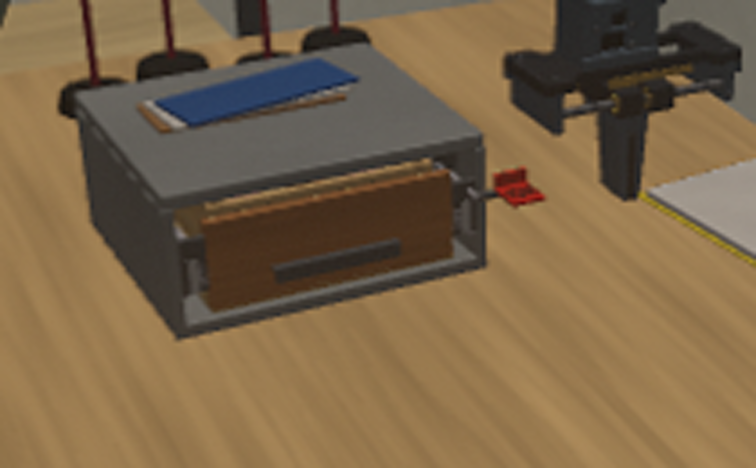

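The drawer front at (330,240) looks flush with the cabinet face, and the lever at (515,188) is up. I'll confirm with numbers from the paddle and front positions.

Run:
```python
from h import *
for c in ('top','side'):
    p=env.grab_frame(c); w=grid(p); z=w[...,2]; f=p['frame'].astype(int)
    red=(f[...,0]>110)&(f[...,1]<70)&(f[...,2]<70)&(z>60)&(z<115)&(w[...,0]<710)&(w[...,0]>620)&(w[...,1]>300); q=w[red]; print(c,len(q),rect(q[:,:2]),q.mean(0))
m=(z>55)&(z<95)&(abs(w[...,0]-480)<80)&(w[...,1]>370)&(w[...,1]<440); print('front face y',np.median(w[m],0))
m=(z>112)&(z<134)&(abs(w[...,0]-480)<80)&(w[...,1]>370)&(w[...,1]<440); print('cabinet face',np.median(w[m],0),m.sum())
m=(z>3)&(z<12)&(abs(w[...,0]-480)<80)&(w[...,1]>370)&(w[...,1]<440); print('cabinet bottom',np.median(w[m],0),m.sum())
```

```text
top 194 [653.7 372.8  36.7  33.8 -86.6] [653.24364331 372.64451565  87.46575547]
side 42 [652.9 370.6  41.1  32.8 -84. ] [651.63230804 372.20916363  88.74197457]
front face y [480.25765199 395.85504758  74.63526168]
cabinet face [476.96476938 397.6719682  128.34199277] 151
cabinet bottom [483.02979514 395.75261044   7.21267534] 136
```

The drawer is home (paddle travelled 237 mm, front flush) and the lever is up. Now I'll back off and hand in.

```bash
python3 -m pendant '{"translation":[[0,0,-20],[0,0,-20],[0,0,0],[0,0,0],[0,0,0],[0,0,0],[0,0,0],[0,0,0]],"roll":[0,0,0,0,0,0,0,0],"hand":[200,150,150,150,150,150,150,150]}'
python3 -c "
from workcell import env
print(env.job_done())"
```

```text
time_s: 46.28
ee_pos: [667.1, 196.6, 196.7]
ee_rot: [-179.9, 0.0, 92.7]
force: [0.4, 0.0, 0.3]
gripper_width: 37.2
gripper_force: 0.0
the job is handed in; nothing more can be done
None
```

I've handed the job in at 46 s: all five moulds are flat in the tray, the tray was seated on the tray below before the push, the drawer is closed flush and the lever is up; I couldn't see the tray again with the drawer shut, and the hand-in returned no verdict.

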